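# Draw the exhibit tray out of the drying bay with the hook rod

### The arm

A 7-joint arm with a two-finger parallel gripper is mounted at the origin on the work surface. World frame = base frame: x ahead of the robot, y to its left, z up, the work surface at z = 0. Lengths are in m, angles in rad, forces in N, time in s.
With the tool pointing down it reaches from about 0.35 to 0.9 m from the base axis. Payload 19.9 kg.
Tool frame: the origin (TCP) lies midway between the tips of the shut fingers; the grasp point (between the pads) lies 19 mm behind it (manip.pinch_z is the distance from the TCP to the grasp point, in m); z points along the fingers, x is the direction in which the jaws open and shut, and the axes are right-handed (so a half turn about z gives the same grasp; the last joint's range is limited). The gripper opens to 94 mm and grips with 3 to 60 N. Pads are 16 mm wide; open, the fingers measure 119 mm over their backs; the gripper's body (75 mm by 177 mm) begins 78 mm behind the grasp point.
Start: joints at [-1.315, 0.417, -0.01, 1.614, 0.005, 1.111, -0.053], TCP at [0.183, 0.597, 0.205] pointing down, gripper open.
Joint ranges: [-2.81, 2.81], [-0.39, 2.02], [-1.27, 1.25], [0.06, 2.57], [-1.19, 4.33], [0.19, 2], [-2.82, 2.82]. Speed limits (rad/s): [1.89, 1.89, 2.39, 2.39, 3.01, 3.01, 3.01].

### API

Orientations are given as a unit quaternion [w, x, y, z].
In Python, from bench import manip gives the robot as it stands.
- The arm moves only by the tool step_arm, never from a script. Its argument "motion" is a list of rows, each a list of 5 numbers: the opening, from 0 (shut) to 1 (fully open), then the shift along the tool's x, y, z in cm, then the turn about the tool's z in rad. A call has 1 to 5 rows; each row shifts and turns the commanded pose from where the row before left it, along the tool's axes as they then stand; what a row does not reach is not made up. A row lasts 1/12 s, in which the tool goes at most 41.7 mm and 7.16 degrees, less where a joint would pass 70% of its speed; a pose out of reach is approached as far as the arm can. A call is refused whole if a number of a shift passes 4.17 or a number of a turn 0.125, either way. A call with a gripper value outside its range is refused whole. The fingers move at their own pace and stop on an object; "squeeze" is the grip in N (left out, the last holds). Time passes only in rows, so rows that do not move let the fingers close. It gives the time, the measured TCP pose, the force and the opening at its end, in the units of the state.
- manip.get_state(): the state, without advancing time (a new reading comes with each control period).
- manip.snapshot(name): name is "scene" or "side" or "wrist"; returns the picture (480x640x3 uint8, blue, green, red); there is no depth.
- manip.get_calibration(name): a dict with "fx", "fy", "cx", "cy" (pixels), "view" (4x4, takes a point from world to camera coordinates). Camera axes: x right, y down, z forward; pixel columns grow to the right and rows downward; lengths in m; the calibration is good to about 2 mm. The wrist camera is an equidistant fisheye: a pixel r from the principal point sees the ray r / f radians off the axis. A picture is of the moment at which its call begins: read the wrist's pose just before it. get_calibration takes no time and is no camera call; for the wrist camera it gives the pose at the moment of the call.
- manip.sign_off(): hands the job in, once; it reports no verdict.
Trained networks look in the newest picture that a camera, given by its name, has taken for a name from the list of things; names that differ only in an ending like _2 or _b are one class to them, and where a whole thing is asked for, a point or a joint stands for the part that bears it (a point fixed in the world has none). Each returns a list of dicts, best first, with "confidence" (0 to 1); they miss things now and then, are a little off and sometimes report something else, mostly with a low value. They report only what shows in the picture. A call takes as long as a camera call. They do not tell look-alikes from the thing itself.
- manip.masks_of(camera, target): "pixels" (480x640 bool, what is visible of it) and "at" ([row, column] in pixels, amid what is visible of it).
The state is a dict: "clock": time; "joint_positions": joint angles; "dq": joint speeds; "joint_efforts": joint torques, N m; "tcp_pos": TCP position; "tcp_rot": TCP orientation; "ft_force": force on the tool from outside, world axes, zero at the start; "wrist_torque": the same for the moment, N m; "grip_width": finger opening in m.
Only numpy, scipy, OpenCV 4.12 (cv2) and the standard library are available. Lean on these libraries where they do the work, as an engineer would, in place of code of your own. Each camera call takes 0.05 s, during which the arm holds its last target.

### The job

Take the hook rod from its rest, reach in under the hanging rods of the drying bay, hook it behind the near wall of the steel tray and slide the tray straight out until it sits firm and square against both buffer screws of the stop bar: draw it up snug with a steady pull of about 8 N on top of what the sliding takes, no yanking. The sample jars must stay standing in the tray, and the gripper must not touch the tray. Then unhook without shifting the tray, lay the hook rod back on its rest the way it lay, and leave everything else where it is.

Things in the scene. Friction and masses are not known exactly. Their poses are not given: they have to be found in the camera images.
- bay: Evidence drying bay, fixed: an open aluminium frame on a steel deck. Origin on the bench under the bay; x points INTO the bay, away from its open mouth, z up. Deck: x -220 to +170 mm, y -180 to +180 mm, its top 20 mm above the bench. 20 mm posts at x -65 and +160, y -170 and +170 mm; clear side panels; filter unit behind x = 171 mm. The tray comes straight out along -x.
- mouth (a point): Centre of the bay's open mouth, 130 mm above the bench, axes as the bay's. The mouth is 320 mm wide (y) and 220 mm high above the deck; the frame's front beam and posts lie just behind it, the beam's underside 240 mm above the bench.
- hang_rod (a point): Middle of the second of three 10 mm hanging rods that run across the bay (y) 57 mm apart, 245 mm above the bench, clips on them hanging to 213 mm: a gripper cannot come in from above, and there is too little height for it inside.
- stop_bar: Rigid steel bar across the deck's front edge, 300 mm long (y), 6 mm thick, 32 mm above the deck; origin at its foot, mid-thickness, axes as the bay's. Two rubber-tipped buffer screws (16 mm across, 16 mm above the deck, at y = -45 and +45 mm) stand out of its inner face towards the tray and stop it. Both are set alike, to 8 to 43 mm out; how far is not measured: feel for them. They do not give.
- stop_face (a point): Middle of the stop bar's inner face (not of the buffer tips), 16 mm above the deck; axes as the bay's: +x points from the bar into the bay.
- tray: Open steel tray, straight walls, 110 (x) by 140 (y) by 42 mm high, walls and floor 4 mm, loose on the deck in the bay. Origin: centre of its underside. Its near wall, to be pulled, is at x = -55 (outside), -51 mm (inside); the first 45 mm behind it are free. Starts turned up to 0.2 rad from the bay's x. 0.4 to 0.8 kg with jars; slides at 2 to 6 N, unknown. Over 20 N from the hook is too much for it.
- tray_front (a point): Middle of the outside of the tray's near wall, 21 mm above its underside; axes as the tray's.
- tray_corner_a (a point): Point on the outside of the tray's near wall, 65 mm towards tray +y of its middle, 21 mm up.
- tray_corner_b (a point): Point on the outside of the tray's near wall, 65 mm towards tray -y of its middle, 21 mm up.
- jar_a: Small glass sample jar with black cap, 38 mm across, 55 mm high, standing loose in the rear half of the tray (tray +y side); origin at the centre of its underside.
- jar_b: As jar_a, on the tray's -y side.
- hook: Hook rod, loose, 0.2 kg, origin at its handle's centre. Black handle 100 long (x), 16 wide (y), 22 mm high; from it an 8 mm rod along +x, at mid-height, to x = 210 mm, where an 8 mm leg turns down to 36 mm below the rod's axis, its end leaning 4 mm back to the handle; 8 mm tail pin from x = -50 to -89 mm. Starts level on its rest, leg down. Grip it hard (80 N or more).
- hook_grip (a point): Centre of the hook rod's handle, where to grip it from above across its 16 mm width (y); axes as the hook rod's. It starts 75 mm above the bench.
- hook_tip (a point): Centre of the round end of the hook's leg: x = 206, y = 0, z = -32 mm from the handle's centre; the metal goes on 4 mm below this point.
- rest: Fixed rest of the hook rod: foot 220 x 60 x 10 mm, two 10 mm thick posts with V saddles (about 34 mm wide at the mouth, tops 86 mm above the bench) at x = -70 mm (for the tail pin) and +100 mm (for the rod). Origin on the bench below the lying handle's centre; axes as the lying hook rod's.
- rest_mid (a point): Where the centre of the handle lies when the hook rod is on its rest, 75 mm above the bench; axes as the rest's.
- amber_bottle: Bystander: amber bottle, 40 mm across, 110 mm high, standing in the bay beside the tray; origin under its centre.
- white_pot: Bystander: white pot, 40 mm across, 50 mm high, standing in the bay on the other side of the tray; origin under its centre.
- tube_rack: Bystander: white rack of tubes, 70 x 110 x 88 mm, origin under its centre.
- dish: Bystander: flat round dish, 64 mm across, 16 mm high, origin under its centre.
- wash_bottle: Bystander: white bottle, 60 mm across, 170 mm high, origin under its centre.
- photo_scale: Bystander: flat L-shaped photo scale, legs about 110 mm, 4 mm thick, origin under its corner.
- case: Bystander: small grey case, 80 x 50 x 28 mm, origin under its centre.
Mind the look-alikes: they are no part of the job. What is shaped like the rest but orange or turquoise is not meant.

How it is judged:
On the way, in this order (a step that is already met when the one before it is completed fails the run):
1. the hook's leg is down inside the tray behind its near wall and pulls on it (x of hook_tip in the frame of tray between -0.055 and 0 m and y of hook_tip in the frame of tray between -0.068 and 0.068 m and z of hook_tip in the frame of tray below 0.038 m and contact force between hook and tray above 0.7 N), for 0.1 s.
2. the hook pulls the tray up firm and square against the buffer screws (at least 4 N for 0.3 s) (contact force between tray and stop_bar above 4 N and contact force between hook and tray above 2 N and angle between the x axis of tray and the x axis of stop_bar, either way round below 0.025 rad), for 0.3 s.
At the end, for the whole second after the job is handed in: Tray on the deck, still bearing on the stop bar's buffers (5 to 47 mm from its face), square within 0.025 rad, middle within 30 mm of the bar's; both jars upright in it; hook rod still in its saddles, leg down, same way round (0.08 rad), handle within 18 mm along, 6 mm in height of its place (x of tray_corner_a in the frame of stop_face between 0.005 and 0.047 m and x of tray_corner_b in the frame of stop_face between 0.005 and 0.047 m and y of tray_front in the frame of stop_face between -0.03 and 0.03 m and angle between the x axis of tray and the x axis of stop_bar, either way round below 0.025 rad and contact force between tray and stop_bar above 0.05 N and angle between tray's own z axis and vertical below 0.05 rad and linear speed of each of tray, hook below 0.01 m/s and angle between each of jar_a, jar_b's own z axis and vertical below 0.1 rad and distance between each of jar_a, jar_b and tray below 0.08 m and horizontal distance between hook_grip and rest_mid below 0.018 m and z of hook_grip in the frame of rest_mid between -0.006 and 0.006 m and angle between the x axis of hook and the x axis of rest, either way round below 0.08 rad and x of hook_tip in the frame of rest_mid above 0.1 m and z of hook_tip in the frame of rest_mid below -0.015 m); the robot touches nothing.
It fails at once if the hook pushes or pulls the tray with more than 20 N (contact force between hook and tray above 20 N).
It fails at once if the gripper or arm touches the tray (contact force between any of the fingers, the arm and tray above 0.3 N).
It fails at once if a jar tips over (angle between any of jar_a, jar_b's own z axis and vertical above 0.35 rad).
It fails at once if the tray is tipped up by more than about 8 degrees (angle between tray's own z axis and vertical above 0.14 rad).
It fails at once if a bystander is moved by more than 20 mm (distance of any of amber_bottle, white_pot, tube_rack, dish, wash_bottle, photo_scale, case from where it was at the start of the episode above 0.02 m).
It also fails if it takes over 64 s, if anything falls off the work surface, if the arm or the gripper's body presses on something with over 40 N, if the wrist force passes 120 N, or if a joint passes its speed limit or range.

## Working session

There is one attempt and no reset: what is moved stays moved. The work goes in short steps, Python scripts to look and compute and a tool call to move; the robot and the scene stay as the last step left them, time stands still between calls to the robot, and variables do not carry over. Pictures are saved under pics/ and viewed, and the job is handed in when it is done.

Besides the shell and the picture viewer there is one more tool, called after ">>>" as name([rows], argument=value, ...), one row to a line, values as JSON. step_arm: Moves the arm, as the interface text tells. Its arguments: {"type":"object","properties":{"motion":{"type":"array","items":{"type":"array","items":{"type":"number"}}},"squeeze":{"type":"number"}},"required":["motion"]}

```bash
ls; mkdir -p pics
python3 - <<'E'
from bench import manip
import cv2
print(manip.get_state())
for n in ["scene","side","wrist"]:
    im=manip.snapshot(n); cv2.imwrite(f"pics/{n}0.png",im)
    c=manip.get_calibration(n); print(n,c)
E
```

```text
pics
{'clock': 0.0, 'joint_positions': array([-1.31448135,  0.41793319, -0.01032474,  1.61416161,  0.00468383,
        1.11069022, -0.0530101 ]), 'dq': array([-2.09791695e-04, -5.74076210e-04, -2.95551259e-04, -1.40368420e-03,
        3.81846606e-04,  6.94644778e-04,  9.54950971e-05]), 'joint_efforts': array([ 1.03421498e-03, -8.51223850e+01,  6.38991259e-01, -4.26009858e+01,
       -4.88859834e-02,  1.85323635e-02,  1.32077075e-04]), 'tcp_pos': array([0.18328196, 0.59713774, 0.20485592]), 'tcp_rot': array([ 3.73063756e-04,  8.04183229e-01,  5.94381185e-01, -4.49456741e-04]), 'ft_force': array([ 0.5754178 , -0.54593105,  0.21496289]), 'wrist_torque': array([-0.05842807, -0.03470298,  0.00026153]), 'grip_width': 0.09402081397428315}
scene {'fx': 489.79040030927473, 'fy': 489.79040030927473, 'cx': 318.77723463346337, 'cy': 236.73237734900874, 'view': array([[-0.79716454,  0.60372534,  0.00666438,  0.40121532],
       [ 0.41454647,  0.55532934, -0.72094421, -0.06589038],
       [-0.43895322, -0.57194846, -0.69296106,  1.52993632],
       [ 0.        ,  0.        ,  0.        ,  1.        ]])}
side {'fx': 435.80807685292694, 'fy': 435.80807685292694, 'cx': 312.73013032499733, 'cy': 235.56894212781586, 'view': array([[ 0.85467744, -0.51879963, -0.01932401, -0.43200735],
       [-0.33642511, -0.52511437, -0.78171161,  0.27094621],
       [ 0.39540438,  0.67461236, -0.62334063,  1.07472591],
       [ 0.        ,  0.        ,  0.        ,  1.        ]])}
wrist {'fx': 371.64829954431775, 'fy': 371.64829954431775, 'cx': 321.5883391871016, 'cy': 247.1648409481033, 'view': array([[ 0.29385626,  0.95584772, -0.0019089 , -0.62532783],
       [ 0.92527803, -0.28395605,  0.25145484, -0.02590418],
       [ 0.23981049, -0.07565784, -0.96786715,  0.39172227],
       [ 0.        ,  0.        ,  0.        ,  1.        ]])}
```

View pics/scene0.png

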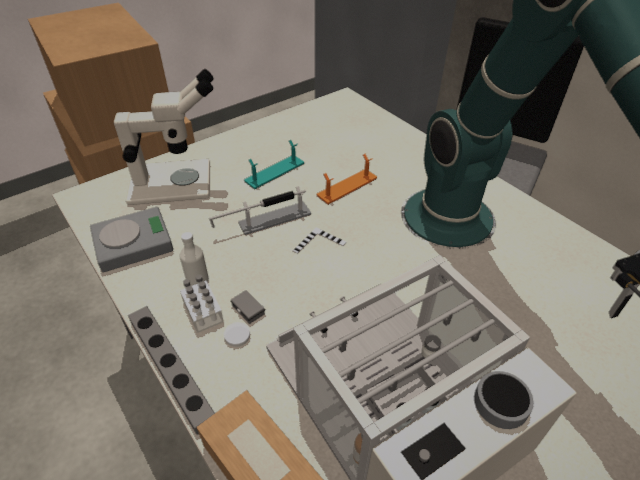

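View pics/side0.png

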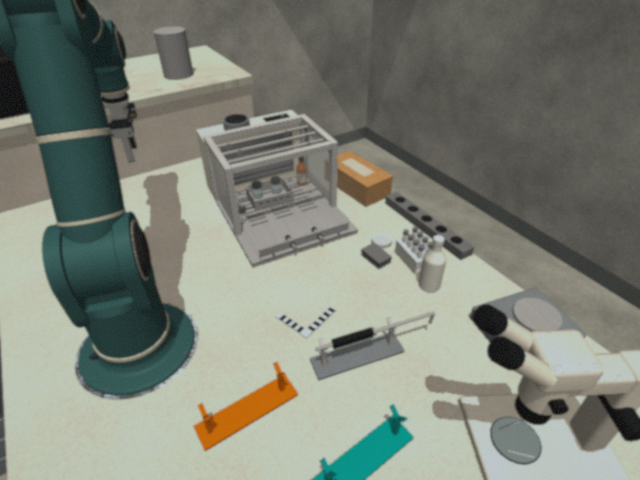

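View pics/wrist0.png

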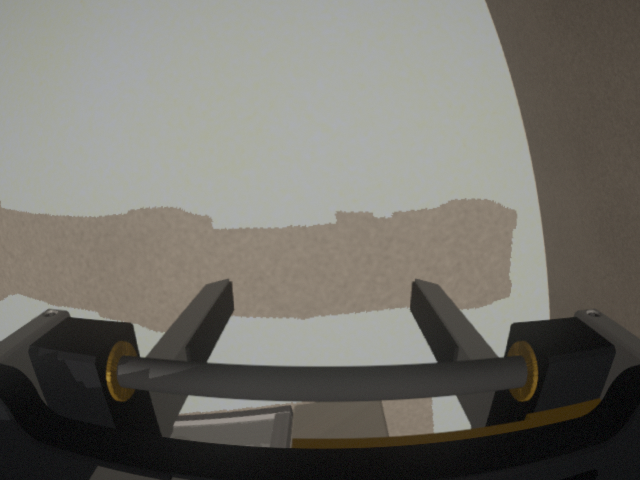

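The hook rod lies on the grey rest (scene ~(275,205), side ~(355,340)). The look-alikes are the orange rest (scene (347,185)) and the turquoise one (scene (275,172)), and both are empty. Next I'll take close crops.

Run:
```python
import cv2,numpy as np
s=cv2.imread("pics/scene0.png"); d=cv2.imread("pics/side0.png")
cv2.imwrite("pics/s_bay.png",cv2.resize(s[250:480,255:535],None,fx=2.6,fy=2.6,interpolation=cv2.INTER_CUBIC))
cv2.imwrite("pics/s_rest.png",cv2.resize(s[150:250,190:390],None,fx=4,fy=4,interpolation=cv2.INTER_CUBIC))
cv2.imwrite("pics/d_bay.png",cv2.resize(d[100:270,190:370],None,fx=3.5,fy=3.5,interpolation=cv2.INTER_CUBIC))
cv2.imwrite("pics/d_rest.png",cv2.resize(d[300:390,300:445],None,fx=5,fy=5,interpolation=cv2.INTER_CUBIC))
```

```text
(no output)
```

View pics/s_bay.png

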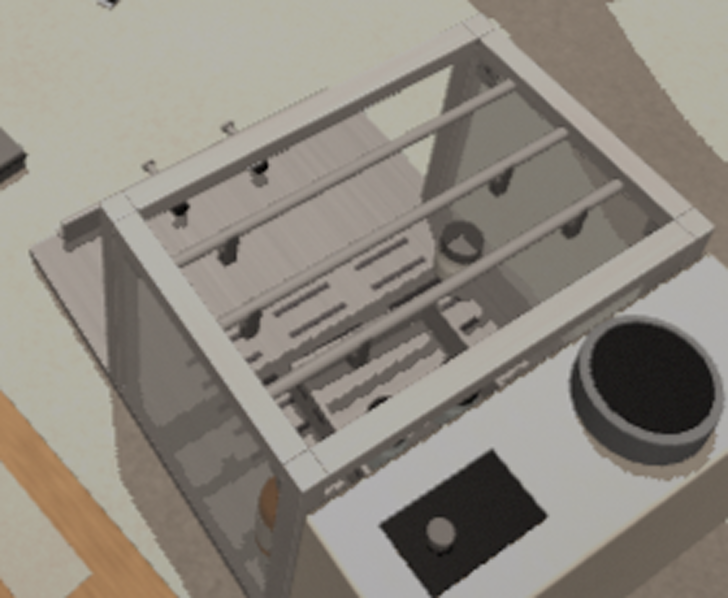

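View pics/s_rest.png

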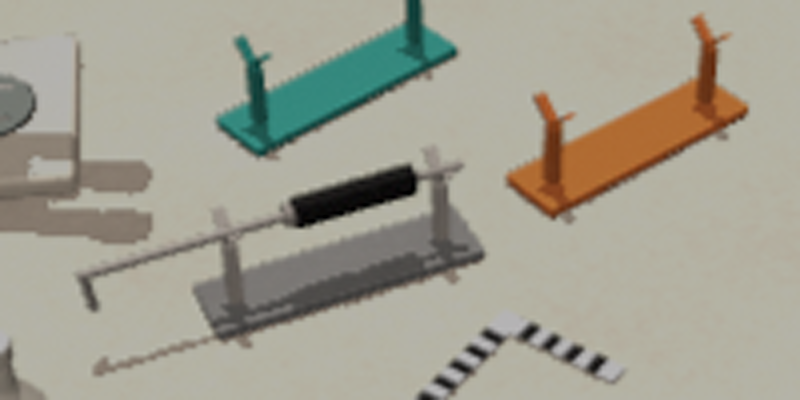

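View pics/d_bay.png

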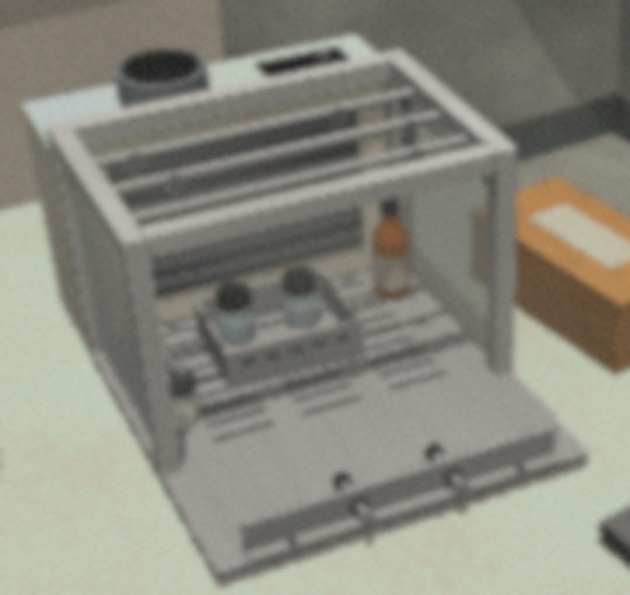

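View pics/d_rest.png

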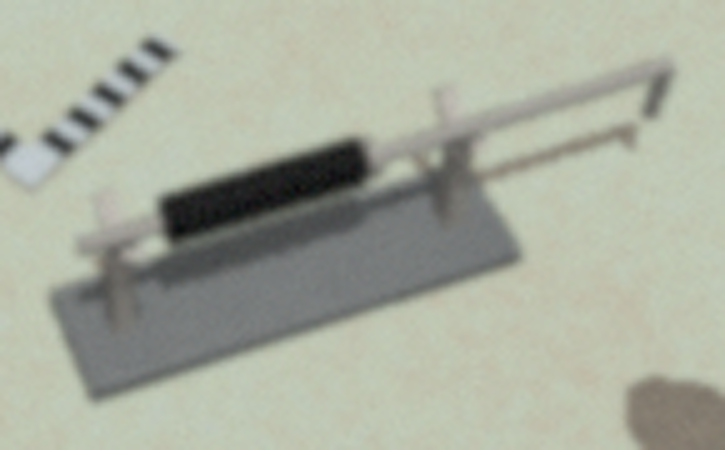

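```bash
cat > h.py <<'E'
import numpy as np, cv2
from bench import manip
from scipy.optimize import least_squares
C={n:manip.get_calibration(n) for n in ("scene","side")}
def proj(n,P):
    c=C[n]; P=np.atleast_2d(P); p=P@c["view"][:3,:3].T+c["view"][:3,3]
    return np.c_[c["fx"]*p[:,0]/p[:,2]+c["cx"],c["fy"]*p[:,1]/p[:,2]+c["cy"]]
def T(p,P):  # p=(x,y,yaw) P local m
    P=np.atleast_2d(np.array(P,float)); c,s=np.cos(p[2]),np.sin(p[2])
    return np.c_[p[0]+c*P[:,0]-s*P[:,1],p[1]+s*P[:,0]+c*P[:,1],P[:,2]]
def fit(obs,p0,z0=0):
    # obs: list (cam,(u,v),(x,y,z) mm)
    def r(p):
        return np.concatenate([(proj(n,T(p,np.array(q)/1000+[0,0,z0]))[0]-uv) for n,uv,q in obs])
    best=min((least_squares(r,[*p0[:2],y],loss="soft_l1") for y in np.arange(-3,3.2,0.7)),key=lambda s:s.cost)
    return best.x,r(best.x).reshape(-1,2)
def ray(n,uv,z):
    c=C[n];R=c["view"][:3,:3];o=-R.T@c["view"][:3,3]
    d=R.T@np.array([(uv[0]-c["cx"])/c["fx"],(uv[1]-c["cy"])/c["fy"],1]);t=(z-o[2])/d[2];return o+t*d
E
python3 - <<'E'
from h import *
sb=lambda u,v:np.array([255+u/2.6,250+v/2.6]); db=lambda u,v:np.array([190+u/3.5,100+v/3.5])
sr=lambda u,v:np.array([190+u/4,150+v/4]); dr=lambda u,v:np.array([300+u/5,300+v/5])
obs=[("scene",sb(32,250),(-220,-180,20)),("scene",sb(477,16),(-75,180,260)),("scene",sb(100,205),(-75,-180,260)),("scene",sb(715,228),(170,180,260)),
("side",db(219,572),(-220,180,20)),("side",db(589,456),(-220,-180,20)),("side",db(130,240),(-75,180,260)),("side",db(515,150),(-75,-180,260)),("side",db(50,128),(170,180,260)),("side",db(402,50),(170,-180,260))]
b,r=fit(obs,(0.5,0.5)); print("bay",b); print(r.round(1))
# hook: tail end (-89), handle ends +-50 at z75, rod end 210, leg end
hk=[("scene",sr(463,166),(-89,0,75)),("scene",sr(413,180),(50*-1,0,75)),("scene",sr(292,212),(50,0,75)),("scene",sr(82,276),(212,0,75)),("scene",sr(94,308),(206,0,39)),
("side",dr(80,244),(-89,0,75)),("side",dr(168,217),(-50,0,75)),("side",dr(367,160),(50,0,75)),("side",dr(672,65),(212,0,75)),("side",dr(652,115),(206,0,39))]
h,r=fit(hk,(0.1,0.5)); print("hook",h); print(r.round(1))
for n in ("side","scene"):
  for t in ("stop_bar","tray","jar_a","hook"):
    for m in manip.masks_of(n,t): print(n,t,round(m["confidence"],2),m["at"],m["pixels"].sum())
d=cv2.imread("pics/side0.png")
cv2.imwrite("pics/d_tray.png",cv2.resize(d[170:220,235:305],None,fx=10,fy=10,interpolation=cv2.INTER_CUBIC))
cv2.imwrite("pics/d_bar.png",cv2.resize(d[205:270,245:360],None,fx=6.5,fy=6.5,interpolation=cv2.INTER_CUBIC))
E
```

```text
bay [ 0.55964793  0.30707673 -4.80341531]
[[-2.8 -0.7]
 [ 0.2 -0.8]
 [-1.9 -0. ]
 [-0.4  0. ]
 [-0.8 -0.8]
 [-0.3 -2.3]
 [-2.   0.1]
 [ 0.4 -1.7]
 [-1.7 -1.8]
 [-1.  -1.2]]
hook [ 0.42572712 -0.30799279 -0.20803159]
[[-1.1 -0.8]
 [-0.4 -0.9]
 [-1.2  0. ]
 [-2.  -0.7]
 [-1.1 -0.1]
 [-0.5 -0.3]
 [-1.7  0.1]
 [-0.9 -0.7]
 [-0.2 -0.4]
 [-0.6  0.2]]
side stop_bar 0.97 [240.6, 303.6] 1192
side tray 0.89 [197.1, 267.8] 803
side jar_a 0.65 [332.1, 361.1] 868
side jar_a 0.52 [187.5, 256.4] 200
side jar_a 0.42 [187.5, 274.6] 157
side hook 0.94 [330.2, 365.8] 797
side hook 0.33 [169.7, 300.1] 252
scene stop_bar 0.86 [336.0, 292.7] 324
scene tray 0.82 [395.1, 401.8] 1546
scene jar_a 0.51 [405.9, 429.8] 75
scene jar_a 0.39 [421.3, 402.1] 26
scene hook 0.85 [201.7, 269.8] 417
```

View pics/d_tray.png

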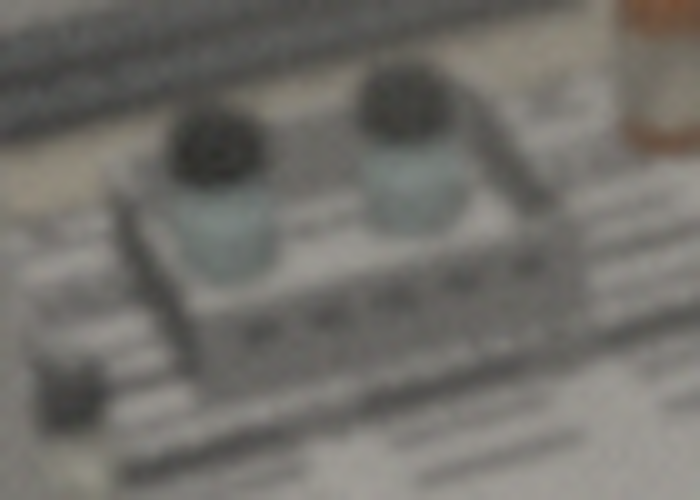

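View pics/d_bar.png

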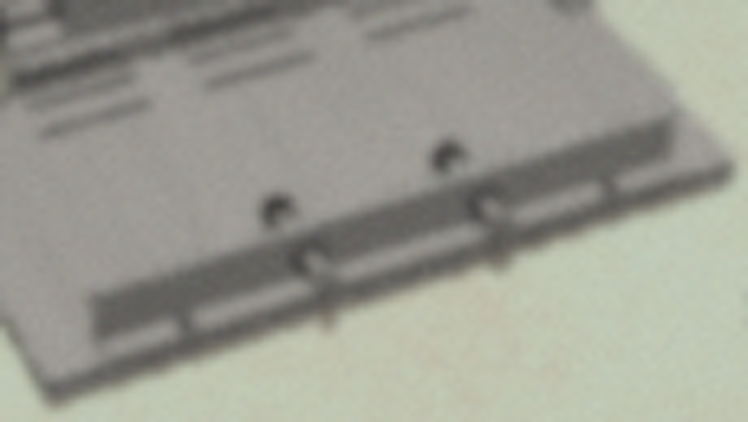

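Run:
```python
from h import *
b=np.array([0.55965,0.30708,-4.80341531+2*np.pi])
dt=lambda u,v:np.array([235+u/10-.45,170+v/10-.45]); dbr=lambda u,v:np.array([245+u/6.5-.42,205+v/6.5-.42])
o=[("side",dt(207,390),(-55,70,20)),("side",dt(585,328),(-55,-70,20)),("side",dt(193,312),(-55,70,62)),("side",dt(578,222),(-55,-70,62)),("side",dt(112,185),(55,70,62)),("side",dt(450,85),(55,-70,62))]
t,r=fit(o,b); print("tray",t);print(r.round(1))
o=[("side",dbr(98,347),(-3,150,20)),("side",dbr(92,300),(-3,150,52)),("side",dbr(672,158),(-3,-150,20)),("side",dbr(673,115),(-3,-150,52))]
s,r=fit(o,b); print("bar",s);print(r.round(1))
def inb(p):
    d=np.array(p[:2])-b[:2];c,s_=np.cos(b[2]),np.sin(b[2]);return np.array([c*d[0]+s_*d[1],-s_*d[0]+c*d[1]])*1000
print("bay frame tray",inb(t),t[2]-b[2],"bar",inb(s),s[2]-b[2])
for uv in [(275,212),(448,158)]:
    print("tip",inb(ray("side",dbr(*uv),0.036)))
ab=ray("side",np.array([300,185]),.04); print("amber~",inb(ab))
```

```text
tray [0.55351665 0.37668844 1.46148794]
[[-0.2  3.8]
 [ 0.1 -0.5]
 [-0.1  1.3]
 [ 0.3 -0.1]
 [-2.2 -1.9]
 [ 1.2 -1.2]]
bar [0.53794814 0.09840993 1.48381206]
[[ 0.   0.5]
 [-0.1 -0.5]
 [-0.1  0.7]
 [ 0.1 -0.7]]
bay frame tray [68.76273546 12.4354106 ] -0.018282053012137922 bar [-209.77888045    2.64376268] 0.0040420672353611575
tip [-176.80217361   48.25375711]
tip [-177.06882365  -42.74595517]
amber~ [  72.24844006 -111.02714466]
```

```bash
cat > ov.py <<'E'
from h import *
def overlay(n,img,edges,out,box,k):
    im=cv2.resize(img[box[1]:box[3],box[0]:box[2]],None,fx=k,fy=k,interpolation=cv2.INTER_CUBIC)
    for e,col in edges:
        q=(proj(n,e)-[box[0],box[1]]+.5)*k
        cv2.polylines(im,[np.round(q).astype(int).reshape(-1,1,2)],False,col,1,cv2.LINE_AA)
    cv2.imwrite(out,im)
def boxe(p,x0,x1,y0,y1,z0,z1,col=(0,0,255)):
    E=[]
    for z in(z0,z1):E.append((T(p,[[x0,y0,z],[x1,y0,z],[x1,y1,z],[x0,y1,z],[x0,y0,z]]),col))
    for x in(x0,x1):
        for y in(y0,y1):E.append((T(p,[[x,y,z0],[x,y,z1]]),col))
    return E
E
python3 - <<'E'
from ov import *
s=cv2.imread("pics/scene0.png"); d=cv2.imread("pics/side0.png")
t=[0.55351665,0.37668844,1.46148794]; bar=[0.53794814,0.09840993,1.48381206]
E=boxe(t,-.055,.055,-.07,.07,.02,.062)+boxe(bar,-.003,.003,-.15,.15,.02,.052,(0,255,0))+boxe([.5570,.3067,1.4815],-.22,.17,-.18,.18,0,.02,(255,0,0))
E2=E
overlay("side",d,E,"pics/ov1.png",(225,160,365,265),5.7)
overlay("scene",s,E,"pics/ov2.png",(260,290,460,440),4)
E
```

```text
(no output)
```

View pics/ov1.png

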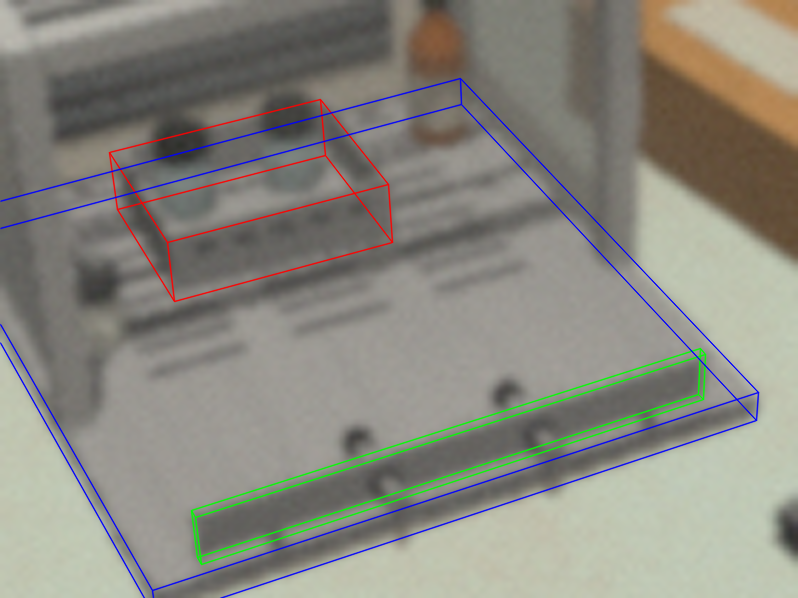

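View pics/ov2.png

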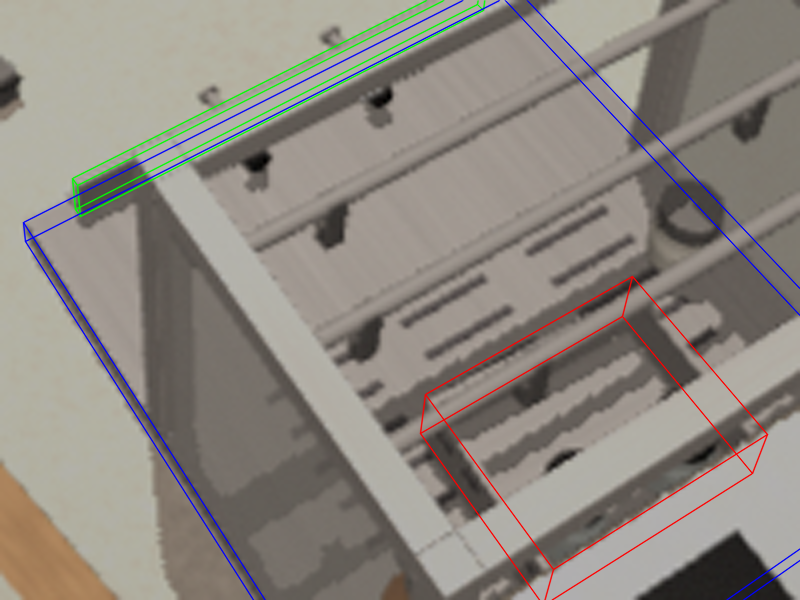

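Side view: the tray's near wall runs about (254,209)–(293,202), and the stop bar about (260,256)–(348,228). Now I'll plan the approach to the hook on the grey rest.

```bash
cat > plan.py <<'E'
from h import *
from scipy.spatial.transform import Rotation as Ro
def yaw(s=None):
    s=s or manip.get_state(); q=s["tcp_rot"]; R=Ro.from_quat([q[1],q[2],q[3],q[0]]).as_matrix()
    return np.arctan2(R[1,0],R[0,0])
def rows(start,y0,pts,op,step=4.0,turn=.12):
    """pts: list of (xyz,yaw or None); tool down. print rows"""
    out=[];p=np.array(start,float);y=y0
    for P,Y in pts:
        P=np.array(P,float);Y=y if Y is None else Y
        dY=(Y-y+np.pi)%(2*np.pi)-np.pi
        n=max(1,int(np.ceil(max(np.linalg.norm(P-p)*100/step,abs(dY)/turn))))
        p0=p.copy();y00=y
        for i in range(n):
            tgt=p0+(P-p0)*(i+1)/n; d=tgt-p
            tx=np.array([np.cos(y),np.sin(y),0]);ty=np.array([np.sin(y),-np.cos(y),0])
            r=[op,round(float(d@tx)*100,2),round(float(d@ty)*100,2),round(float(-d[2])*100,2),round(-dY/n,4)]
            p=p+(tx*r[1]+ty*r[2]+np.array([0,0,-r[3]]))/100; y=y-r[4]; out.append(r)
    for i in range(0,len(out),5): print(out[i:i+5])
    print("end",p,y,len(out))
def st():
    s=manip.get_state();print("t",round(s["clock"],2),"p",s["tcp_pos"].round(4),"yaw",round(yaw(s),4),"F",s["ft_force"].round(2),"M",s["wrist_torque"].round(2),"w",round(s["grip_width"],4),"q",s["joint_positions"].round(2));return s
E
python3 - <<'E'
from plan import *
s=st()
rows(s["tcp_pos"],yaw(s),[((.22,.52,.40),1.1),((.42,.20,.42),0),((.426,-.30,.24),-1.779)],1)
E
```

```text
t 0.55 p [0.1834 0.5974 0.2054] yaw 1.273 F [ 0.58  0.67 -0.14] M [-0.01 -0.01  0.  ] w 0.0941 q [-1.31  0.42 -0.01  1.61  0.    1.11 -0.05]
[[1, -1.05, 0.96, -3.24, np.float64(0.0288)], [1, -1.03, 0.99, -3.25, np.float64(0.0288)], [1, -1.0, 1.03, -3.24, np.float64(0.0288)], [1, -0.97, 1.05, -3.24, np.float64(0.0288)], [1, -0.93, 1.07, -3.25, np.float64(0.0288)]]
[[1, -0.91, 1.11, -3.24, np.float64(0.0288)], [1, -1.95, 3.23, -0.2, np.float64(0.11)], [1, -1.57, 3.43, -0.2, np.float64(0.11)], [1, -1.2, 3.58, -0.2, np.float64(0.11)], [1, -0.79, 3.69, -0.2, np.float64(0.11)]]
[[1, -0.38, 3.75, -0.2, np.float64(0.11)], [1, 0.03, 3.78, -0.2, np.float64(0.11)], [1, 0.44, 3.74, -0.2, np.float64(0.11)], [1, 0.86, 3.68, -0.2, np.float64(0.11)], [1, 1.25, 3.56, -0.2, np.float64(0.11)]]
[[1, 1.64, 3.4, -0.2, np.float64(0.11)], [1, 0.04, 3.33, 1.2, np.float64(0.1186)], [1, 0.43, 3.31, 1.2, np.float64(0.1186)], [1, 0.82, 3.23, 1.2, np.float64(0.1186)], [1, 1.2, 3.11, 1.2, np.float64(0.1186)]]
[[1, 1.56, 2.95, 1.2, np.float64(0.1186)], [1, 1.89, 2.74, 1.2, np.float64(0.1186)], [1, 2.21, 2.5, 1.2, np.float64(0.1186)], [1, 2.49, 2.22, 1.2, np.float64(0.1186)], [1, 2.73, 1.91, 1.2, np.float64(0.1186)]]
[[1, 2.94, 1.57, 1.2, np.float64(0.1186)], [1, 3.1, 1.22, 1.2, np.float64(0.1186)], [1, 3.23, 0.84, 1.2, np.float64(0.1186)], [1, 3.3, 0.45, 1.2, np.float64(0.1186)], [1, 3.33, 0.06, 1.2, np.float64(0.1186)]]
[[1, 3.32, -0.34, 1.2, np.float64(0.1186)]]
end [ 0.42599604 -0.30002817  0.23999616] -1.7787992760186533 31
```

>>> step_arm([
  [1, -1, 1, -3.2, 0.03],
  [1, -1, 1, -3.2, 0.03],
  [1, -1, 1, -3.2, 0.03],
  [1, -1, 1, -3.2, 0.03],
  [1, -1, 1, -3.2, 0.03],
])

```text
clock: 0.97
tcp_pos: [0.2129, 0.5323, 0.3671]
tcp_rot: [-0.0, 0.847, 0.532, 0.0]
ft_force: [-0.2, -0.1, -0.6]
grip_width: 0.0945
```

>>> step_arm([
  [1, -0.9, 1.1, -3.2, 0.03],
  [1, -1.95, 3.2, -0.2, 0.11],
  [1, -1.6, 3.4, -0.2, 0.11],
  [1, -1.2, 3.6, -0.2, 0.11],
  [1, -0.8, 3.7, -0.2, 0.11],
])

```text
clock: 1.38
tcp_pos: [0.2978, 0.3898, 0.4057]
tcp_rot: [-0.0, 0.948, 0.318, 0.0]
ft_force: [0.8, 1.5, 0.3]
grip_width: 0.094
```

>>> step_arm([
  [1, -0.4, 3.75, -0.2, 0.11],
  [1, 0, 3.8, -0.2, 0.11],
  [1, 0.4, 3.75, -0.2, 0.11],
  [1, 0.9, 3.7, -0.2, 0.11],
  [1, 1.25, 3.6, -0.2, 0.11],
])

```text
clock: 1.8
tcp_pos: [0.3965, 0.2278, 0.4158]
tcp_rot: [-0.0, 0.999, 0.049, 0.0]
ft_force: [0.3, 0.7, -0.1]
grip_width: 0.0943
```

>>> step_arm([
  [1, 1.6, 3.4, -0.2, 0.11],
  [1, 0, 3.3, 1.2, 0.12],
  [1, 0.4, 3.3, 1.2, 0.12],
  [1, 0.8, 3.2, 1.2, 0.12],
  [1, 1.2, 3.1, 1.2, 0.12],
])

```text
clock: 2.22
tcp_pos: [0.4146, 0.0634, 0.369]
tcp_rot: [-0.0, 0.97, -0.244, 0.0]
ft_force: [1.5, -0.2, -0.4]
grip_width: 0.0943
```

Run:
```python
from plan import *
s=st()
rows(s["tcp_pos"],yaw(s),[((.426,-.30,.22),-1.779)],1)
```

```text
t 2.22 p [0.4146 0.0634 0.369 ] yaw -0.4929 F [ 1.48 -0.21 -0.38] M [-0.04  0.   -0.01] w 0.0943 q [-0.78 -0.12  0.51  1.86  0.06  1.39 -0.78]
[[1, 1.65, 2.86, 1.35, np.float64(0.1169)], [1, 1.98, 2.65, 1.36, np.float64(0.1169)], [1, 2.27, 2.4, 1.35, np.float64(0.1169)], [1, 2.54, 2.12, 1.36, np.float64(0.1169)], [1, 2.77, 1.81, 1.35, np.float64(0.1169)]]
[[1, 2.96, 1.47, 1.36, np.float64(0.1169)], [1, 3.11, 1.12, 1.35, np.float64(0.1169)], [1, 3.22, 0.75, 1.36, np.float64(0.1169)], [1, 3.28, 0.36, 1.35, np.float64(0.1169)], [1, 3.31, -0.02, 1.36, np.float64(0.1169)]]
[[1, 3.28, -0.4, 1.35, np.float64(0.1169)]]
end [ 0.42599832 -0.30002515  0.22004718] -1.778776940922733 11
```

>>> step_arm([
  [1, 1.6, 2.9, 1.3, 0.11],
  [1, 2, 2.6, 1.3, 0.11],
  [1, 2.3, 2.4, 1.3, 0.11],
  [1, 2.5, 2.1, 1.3, 0.11],
  [1, 2.8, 1.8, 1.3, 0.11],
])

```text
clock: 2.63
tcp_pos: [0.4231, -0.1015, 0.3042]
tcp_rot: [-0.0, 0.867, -0.498, 0.0]
ft_force: [0.3, 0.6, -0.5]
grip_width: 0.0939
```

>>> step_arm([
  [1, 3, 1.5, 1.3, 0.11],
  [1, 3.1, 1.1, 1.3, 0.11],
  [1, 3.2, 0.7, 1.3, 0.11],
  [1, 2.5, 0.3, 1.3, 0.11],
  [1, 0, 0, 0, 0],
])

```text
clock: 3.05
tcp_pos: [0.4326, -0.2279, 0.2507]
tcp_rot: [0.002, 0.735, -0.678, -0.0]
ft_force: [0.1, 0.6, -0.0]
grip_width: 0.0939
```

Run:
```python
from plan import *
s=st()
c=manip.get_calibration("wrist"); im=manip.snapshot("wrist"); cv2.imwrite("pics/w1.png",im)
np.save("w1v.npy",c["view"])
for n in("scene","side"): cv2.imwrite(f"pics/{n}1.png",manip.snapshot(n))
```

```text
t 3.05 p [ 0.4326 -0.2279  0.2507] yaw -1.4893 F [ 0.07  0.64 -0.04] M [-0.03  0.17 -0.02] w 0.0939 q [-0.38  0.17  0.91  1.91 -0.15  1.13 -0.91]
```

View pics/w1.png

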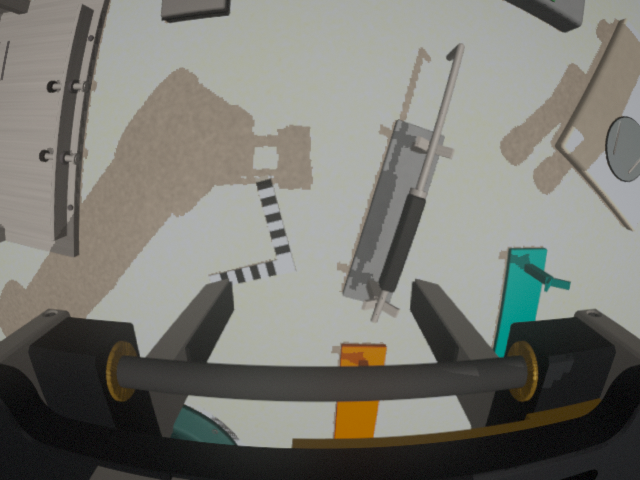

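Wrist view: the hook rod is on the grey rest, with its handle from (421,195) to (388,290) and its leg at (460,48). The orange rest is at (362,390), the turquoise one at (525,300), and the stop bar is at the left with its buffers at (50,87) and (45,155).

```bash
cat >> h.py <<'E'
def projw(view,P):
    c=manip.get_calibration("wrist"); P=np.atleast_2d(P); p=P@view[:3,:3].T+view[:3,3]
    rr=np.hypot(p[:,0],p[:,1]); th=np.arctan2(rr,p[:,2]); k=c["fx"]*th/np.maximum(rr,1e-9)
    return np.c_[c["cx"]+k*p[:,0],c["cy"]+k*p[:,1]]
def rayw(view,uv,z):
    c=manip.get_calibration("wrist"); d=np.array([uv[0]-c["cx"],uv[1]-c["cy"]]); r=np.hypot(*d); th=r/c["fx"]
    v=np.array([*(np.sin(th)*d/r),np.cos(th)]); R=view[:3,:3]; o=-R.T@view[:3,3]; w=R.T@v
    return o+(z-o[2])/w[2]*w
E
python3 - <<'E'
from plan import *
v=np.load("w1v.npy")
pts={-89:(376,320),-50:(389,290),50:(420,195),210:(459,48)}
P=[];X=[]
for x,uv in pts.items():
    p=rayw(v,uv,.075);print(x,p.round(4));P.append(p);X.append(x)
P=np.array(P);d=P[3]-P[0];print("yaw",np.arctan2(d[1],d[0]),"len",np.linalg.norm(d))
yy=np.arctan2(d[1],d[0]);print("centre",np.mean([p[:2]-x/1000*np.array([np.cos(yy),np.sin(yy)]) for p,x in zip(P,X)],0))
for k,uv in {"tip1":(52,87),"tip2":(43,155)}.items(): print(k,rayw(v,uv,.028))
for k,uv in {"barTopNear":(58,253),"barTopFar":(87,5)}.items(): print(k,rayw(v,uv,.052))
E
```

```text
-89 [ 0.3373 -0.293   0.075 ]
-50 [ 0.3725 -0.3021  0.075 ]
50 [ 0.4732 -0.3208  0.075 ]
210 [ 0.6274 -0.3482  0.075 ]
yaw -0.18794709178836105 len 0.29530759130352285
centre [ 0.42290343 -0.31040387]
tip1 [0.58554947 0.13447736 0.028     ]
tip2 [0.49582512 0.14557751 0.028     ]
barTopNear [0.37186584 0.10548211 0.052     ]
barTopFar [0.68156357 0.07341748 0.052     ]
```

Run:
```python
from plan import *
s=st()
rows(s["tcp_pos"],yaw(s),[((.4235,-.3095,.15),-1.770)],1,step=3,turn=.08)
```

```text
t 3.2 p [ 0.4339 -0.2235  0.2525] yaw -1.4757 F [-0.08  1.67  0.08] M [0.01 0.17 0.03] w 0.0939 q [-0.39  0.17  0.9   1.91 -0.14  1.13 -0.91]
[[1, 1.69, 0.37, 2.05, np.float64(0.0589)], [1, 1.72, 0.27, 2.05, np.float64(0.0589)], [1, 1.72, 0.17, 2.05, np.float64(0.0589)], [1, 1.73, 0.07, 2.05, np.float64(0.0589)], [1, 1.74, -0.03, 2.05, np.float64(0.0589)]]
end [ 0.4234465  -0.30952546  0.15002917] -1.7701984198456322 5
```

>>> step_arm([
  [1, 1.7, 0.4, 2, 0.06],
  [1, 1.7, 0.3, 2, 0.06],
  [1, 1.7, 0.2, 2, 0.06],
  [1, 1.7, 0, 2, 0.06],
  [1, 1.7, 0, 2, 0.06],
])

```text
clock: 3.62
tcp_pos: [0.4237, -0.3082, 0.1522]
tcp_rot: [0.001, -0.631, 0.776, -0.0]
ft_force: [0.5, 0.1, 0.0]
grip_width: 0.0939
```

>>> step_arm([
  [1, 0, 0, 0, 0],
  [1, 0, 0, 0, 0],
])

```text
clock: 3.78
tcp_pos: [0.4227, -0.3083, 0.1524]
tcp_rot: [-0.0, -0.631, 0.776, 0.0]
ft_force: [0.3, 0.4, 0.1]
grip_width: 0.0939
```

Run:
```python
from plan import *
s=st()
rows(s["tcp_pos"],yaw(s),[((.4235,-.3095,.15),-1.770)],1,step=3,turn=.08)
c=manip.get_calibration("wrist"); im=manip.snapshot("wrist"); cv2.imwrite("pics/w2.png",im);np.save("w2v.npy",c["view"])
```

```text
t 3.78 p [ 0.4227 -0.3083  0.1524] yaw -1.7753 F [0.3  0.36 0.08] M [ 0.05  0.13 -0.  ] w 0.0939 q [-0.15  0.42  0.9   1.94 -0.4   0.97 -0.84]
[[1, 0.11, -0.1, 0.24, np.float64(-0.0053)]]
end [ 0.42349449 -0.3095347   0.15003717] -1.769993974602794 1
```

View pics/w2.png

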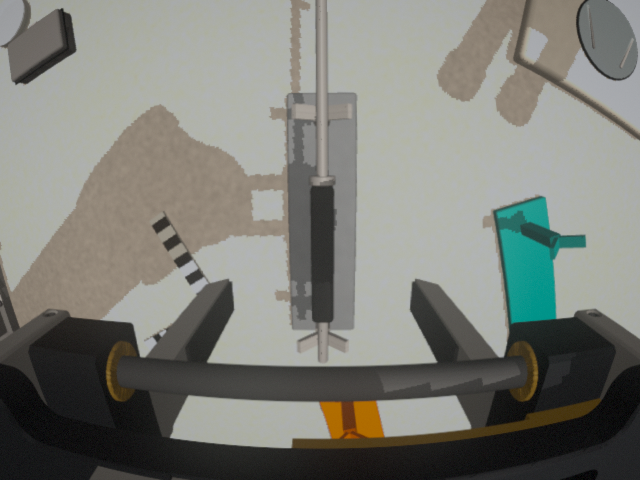

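The wrist camera shows the rod upright in the picture (column ~322) and the handle at rows 187–320, centred between the fingers.

Run:
```python
from plan import *
v=np.load("w2v.npy"); s=manip.get_state()
A=[rayw(v,uv,z)for uv,z in[((322.5,187),.08),((322.5,320),.08),((322,359),.075),((321,5),.079)]]
for a in A: print(a.round(4))
d=A[0]-A[1];print(np.arctan2(d[1],d[0]),(A[0]+A[1])/2); d=A[3]-A[2];print(np.arctan2(d[1],d[0]))
```

```text
[ 0.4711 -0.3179  0.08  ]
[ 0.3747 -0.2979  0.08  ]
[ 0.3379 -0.2899  0.075 ]
[ 0.598  -0.3432  0.079 ]
-0.2042583261519404 [ 0.42290481 -0.30786049  0.08      ]
-0.20214183071053016
```

>>> step_arm([
  [1, 0, -0.1, 2, 0],
  [1, 0, 0, 2.5, 0],
  [1, 0, 0, 2.5, 0],
  [1, 0, 0, 1.5, 0],
  [1, 0, 0, 0.8, 0],
], squeeze=60)

```text
clock: 4.25
tcp_pos: [0.4246, -0.3073, 0.0591]
tcp_rot: [0.001, -0.632, 0.775, 0.0]
ft_force: [0.1, 0.7, -0.1]
grip_width: 0.0943
```

>>> step_arm([
  [0, 0, 0, 0, 0],
  [0, 0, 0, 0, 0],
  [0, 0, 0, 0, 0],
  [0, 0, 0, 0, 0],
  [0, 0, 0, 0, 0],
], squeeze=60)

```text
clock: 4.67
tcp_pos: [0.4242, -0.3092, 0.0604]
tcp_rot: [0.0, -0.631, 0.776, -0.001]
ft_force: [1.4, -0.2, 0.0]
grip_width: 0.064
```

>>> step_arm([
  [0, 0, 0, 0, 0],
  [0, 0, 0, 0, 0],
], squeeze=60)

```text
clock: 4.83
tcp_pos: [0.4239, -0.3091, 0.0598]
tcp_rot: [0.0, -0.631, 0.776, -0.0]
ft_force: [0.6, -0.0, -0.1]
grip_width: 0.051
```

```bash
python3 -c "
from plan import *
st()"
```

```text
t 4.83 p [ 0.4239 -0.3091  0.0598] yaw -1.7769 F [ 0.64 -0.02 -0.14] M [-0.    0.12 -0.03] w 0.051 q [-0.04  0.56  0.78  2.   -0.54  0.8  -0.72]
```

>>> step_arm([
  [0, 0, 0, 0, 0],
  [0, 0, 0, 0, 0],
  [0, 0, 0, 0, 0],
  [0, 0, 0, 0, 0],
  [0, 0, 0, 0, 0],
], squeeze=60)

```text
clock: 5.25
tcp_pos: [0.4237, -0.3091, 0.0595]
tcp_rot: [-0.0, -0.631, 0.776, -0.0]
ft_force: [-0.3, -0.4, 0.7]
grip_width: 0.0176
```

>>> step_arm([
  [0, 0, 0, 0, 0],
  [0, 0, 0, 0, 0],
  [0, 0, 0, 0, 0],
], squeeze=80)

```text
clock: 5.5
tcp_pos: [0.4237, -0.3088, 0.0594]
tcp_rot: [0.0, -0.631, 0.776, 0.0]
ft_force: [1.0, 2.1, -0.3]
grip_width: 0.0155
```

```bash
python3 -c "
from plan import *
st()"
```

```text
t 5.5 p [ 0.4237 -0.3088  0.0594] yaw -1.7767 F [ 1.02  2.11 -0.28] M [0.51 0.02 0.12] w 0.0155 q [-0.04  0.56  0.78  2.   -0.54  0.8  -0.72]
```

Run:
```python
from plan import *
s=manip.get_state()
rows(s["tcp_pos"],yaw(s),[((.424,-.309,.14),None),((.425,-.28,.23),-1.5),((.51,-.10,.22),-.09)],0,step=3.6,turn=.115)
print(ray("side",(432,275),.08),ray("side",(420,250),.05))
```

```text
[[0, 0.0, -0.01, -2.69, np.float64(-0.0)], [0, 0.01, -0.01, -2.68, np.float64(-0.0)], [0, 0.0, -0.01, -2.69, np.float64(-0.0)], [0, -0.95, 0.16, -3.0, np.float64(-0.0922)], [0, -0.97, 0.08, -3.0, np.float64(-0.0922)]]
[[0, -0.96, -0.01, -3.0, np.float64(-0.0922)], [0, -1.34, -0.75, 0.08, np.float64(-0.1085)], [0, -1.24, -0.89, 0.07, np.float64(-0.1085)], [0, -1.14, -1.02, 0.08, np.float64(-0.1085)], [0, -1.03, -1.14, 0.08, np.float64(-0.1085)]]
[[0, -0.9, -1.24, 0.08, np.float64(-0.1085)], [0, -0.75, -1.33, 0.07, np.float64(-0.1085)], [0, -0.61, -1.41, 0.08, np.float64(-0.1085)], [0, -0.45, -1.46, 0.08, np.float64(-0.1085)], [0, -0.29, -1.5, 0.07, np.float64(-0.1085)]]
[[0, -0.13, -1.53, 0.08, np.float64(-0.1085)], [0, 0.04, -1.53, 0.08, np.float64(-0.1085)], [0, 0.21, -1.52, 0.08, np.float64(-0.1085)], [0, 0.37, -1.49, 0.07, np.float64(-0.1085)]]
end [ 0.51003335 -0.09996594  0.22002503] -0.08961977807409992 19
[ 0.71480628 -0.25653616  0.08      ] [ 0.78408332 -0.14018832  0.05      ]
```

>>> step_arm([
  [0, 0, 0, -2, 0],
  [0, 0, 0, -2.7, 0],
  [0, 0, 0, -3, 0],
  [0, -1, 0.2, -3, -0.09],
  [0, -1, 0.1, -3, -0.09],
])

```text
clock: 5.92
tcp_pos: [0.4232, -0.2892, 0.1976]
tcp_rot: [-0.001, -0.699, 0.716, 0.0]
ft_force: [1.5, 0.8, -1.8]
grip_width: 0.0155
```

>>> step_arm([
  [0, -1, 0, -3, -0.09],
  [0, -1.3, -0.75, 0, -0.11],
  [0, -1.2, -0.9, 0, -0.11],
  [0, -1.1, -1, 0, -0.11],
  [0, -1, -1.1, 0, -0.11],
])

```text
clock: 6.33
tcp_pos: [0.4507, -0.2245, 0.2266]
tcp_rot: [-0.0, 0.862, -0.506, 0.0]
ft_force: [-0.5, 0.4, -2.2]
grip_width: 0.0155
```

>>> step_arm([
  [0, -0.9, -1.2, 0, -0.11],
  [0, -0.75, -1.3, 0, -0.11],
  [0, -0.6, -1.4, 0, -0.11],
  [0, -0.45, -1.5, 0, -0.11],
  [0, -0.3, -1.5, 0, -0.11],
])

```text
clock: 6.75
tcp_pos: [0.4827, -0.1555, 0.2264]
tcp_rot: [0.0, 0.967, -0.253, 0.0]
ft_force: [0.7, -0.1, -1.9]
grip_width: 0.0153
```

>>> step_arm([
  [0, -0.1, -1.5, 0, -0.11],
  [0, 0, -1.5, 0, -0.1],
  [0, 0.2, -1.5, 0, -0.1],
  [0, 0.4, -1.5, 0, -0.1],
  [0, 0, 0, 0, 0],
])

```text
clock: 7.17
tcp_pos: [0.5095, -0.0987, 0.2262]
tcp_rot: [-0.0, 0.999, -0.049, -0.0]
ft_force: [0.4, 1.2, -2.9]
grip_width: 0.0155
```

Run:
```python
from plan import *
s=st()
c=manip.get_calibration("wrist"); im=manip.snapshot("wrist"); cv2.imwrite("pics/w3.png",im);np.save("w3v.npy",c["view"])
```

```text
t 7.17 p [ 0.5095 -0.0987  0.2262] yaw -0.0977 F [ 0.41  1.21 -2.93] M [-0.09  0.05 -0.06] w 0.0155 q [-0.36  0.23  0.57  1.87 -0.14  1.08  0.17]
```

View pics/w3.png

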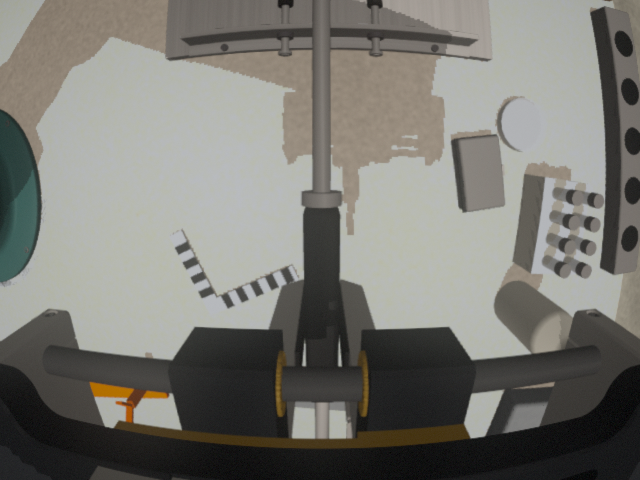

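The hook is held straight (column 321). The buffer screw heads show at (285,50) and (376,50), and the stop bar ends at (187,44) and (476,43).

Run:
```python
from plan import *
v=np.load("w3v.npy")
g=lambda uv,z: rayw(v,uv,z)
a,b=g((187,40),.052),g((476,42),.052); d=b-a; print("bar top",a,b,(a+b)/2,np.linalg.norm(d),"yaw",np.arctan2(d[1],d[0])+np.pi/2)
a,b=g((285,50),.036),g((376,50),.036); d=b-a; print("heads",a,b,(a+b)/2,np.linalg.norm(d),"yaw",np.arctan2(d[1],d[0])+np.pi/2)
a,b=g((285,5),.036),g((375,5),.036); d=b-a; print("tips",a,b,(a+b)/2,np.linalg.norm(d),"yaw",np.arctan2(d[1],d[0])+np.pi/2)
a,b=g((168,59),.02),g((492,60),.02); d=b-a; print("deck",a,b,(a+b)/2,np.linalg.norm(d),"yaw",np.arctan2(d[1],d[0])+np.pi/2)
a,b=g((321,0),.242),g((321,190),.242); d=a-b;print("rod",a,b,np.arctan2(d[1],d[0]))
```

```text
bar top [0.39559647 0.10731209 0.052     ] [0.68253915 0.07993716 0.052     ] [0.53906781 0.09362463 0.052     ] 0.28824553585704094 yaw 1.4756821101952964
heads [0.49076527 0.08326891 0.036     ] [0.580618   0.07519749 0.036     ] [0.53569164 0.0792332  0.036     ] 0.09021453622627507 yaw 1.4812074245197744
tips [0.49505766 0.13359187 0.036     ] [0.58554554 0.12561577 0.036     ] [0.5403016  0.12960382 0.036     ] 0.09083873461388067 yaw 1.4828779960462124
deck [0.36093476 0.10204525 0.02      ] [0.71461802 0.06899227 0.02      ] [0.53777639 0.08551876 0.02      ] 0.3552243639097405 yaw 1.4776133436789167
rod [0.52338274 0.04591602 0.242     ] [ 0.51478727 -0.04143292  0.242     ] 1.472708196887433
```

Run:
```python
from plan import *
s=manip.get_state();v=np.load("w3v.npy");print("cam",-v[:3,:3].T@v[:3,3]-s["tcp_pos"])
rows(s["tcp_pos"],yaw(s),[((.5327,.0427,.094),-.091)],0,step=3)
```

```text
cam [0.0080168  0.07538773 0.17945929]
[[0, 0.13, -2.07, 1.89, np.float64(-0.002)], [0, 0.13, -2.06, 1.89, np.float64(-0.002)], [0, 0.13, -2.07, 1.89, np.float64(-0.002)], [0, 0.14, -2.07, 1.89, np.float64(-0.002)], [0, 0.14, -2.06, 1.89, np.float64(-0.002)]]
[[0, 0.15, -2.07, 1.88, np.float64(-0.002)], [0, 0.15, -2.06, 1.89, np.float64(-0.002)]]
end [0.5327124  0.04265177 0.09403381] -0.0906960691945517 7
```

>>> step_arm([
  [0, 0.1, -2.1, 1.9, 0],
  [0, 0.1, -2.1, 1.9, 0],
  [0, 0.15, -2.1, 1.9, 0],
  [0, 0.15, -2.1, 1.9, 0],
  [0, 0.15, -2.1, 1.9, -0.005],
])

```text
clock: 7.63
tcp_pos: [0.5261, 0.0024, 0.1307]
tcp_rot: [0.0, 0.999, -0.053, 0.0]
ft_force: [-0.1, 0.9, -2.0]
grip_width: 0.0156
```

>>> step_arm([
  [0, 0.15, -2.1, 1.9, 0],
  [0, 0.15, -2.1, 1.9, 0],
  [0, 0, 0, 0, 0],
  [0, 0, 0, 0, 0],
])

```text
clock: 7.97
tcp_pos: [0.5329, 0.0437, 0.0926]
tcp_rot: [0.001, 0.999, -0.051, -0.001]
ft_force: [0.2, -1.1, -1.2]
grip_width: 0.0156
```

Run:
```python
from plan import *
s=st()
c=manip.get_calibration("wrist"); im=manip.snapshot("wrist"); cv2.imwrite("pics/w4.png",im);np.save("w4v.npy",c["view"])
```

```text
t 7.97 p [0.5329 0.0437 0.0926] yaw -0.1029 F [ 0.21 -1.14 -1.21] M [-0.16  0.08 -0.06] w 0.0156 q [-0.51  0.43  0.46  1.95 -0.25  0.82 -0.02]
```

View pics/w4.png

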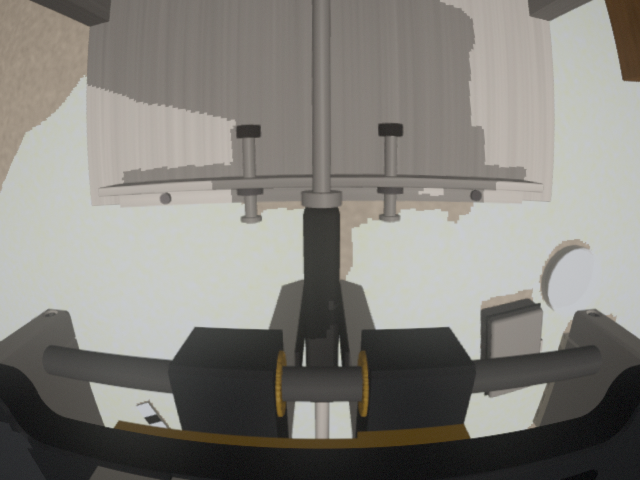

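Run:
```python
from plan import *
v=np.load("w4v.npy")
g=lambda uv,z: rayw(v,uv,z)
def pr(n,A,B,z):
    a,b=g(A,z),g(B,z); d=b-a; print(n,a.round(4),b.round(4),((a+b)/2).round(4),np.linalg.norm(d).round(4),"yaw",(np.arctan2(d[1],d[0])+np.pi/2).round(4))
pr("tipfront",(248,124),(390,123),.044)
pr("tiproot",(249,137),(391,135),.044)
pr("heads",(251,219),(390,218),.036)
pr("bartop",(98,186),(545,185),.052)
```

```text
tipfront [0.4974 0.1404 0.044 ] [0.5838 0.1319 0.044 ] [0.5406 0.1362 0.044 ] 0.0868 yaw 1.4729
tiproot [0.4971 0.1323 0.044 ] [0.5837 0.1244 0.044 ] [0.5404 0.1284 0.044 ] 0.0869 yaw 1.4808
heads [0.4901 0.0798 0.036 ] [0.5803 0.0712 0.036 ] [0.5352 0.0755 0.036 ] 0.0907 yaw 1.4751
bartop [0.389  0.1182 0.052 ] [0.688  0.0879 0.052 ] [0.5385 0.103  0.052 ] 0.3005 yaw 1.4699
```

Run:
```python
from ov import *
s=cv2.imread("pics/scene0.png"); d=cv2.imread("pics/side0.png")
st=lambda a:np.clip((a.astype(float)-60)*2,0,255).astype(np.uint8)
cl=lambda n,im,bx,k,o:cv2.imwrite(o,cv2.resize(cv2.normalize(im[bx[1]:bx[3],bx[0]:bx[2]],None,0,255,cv2.NORM_MINMAX),None,fx=k,fy=k,interpolation=cv2.INTER_LANCZOS4))
cl("side",d,(238,172,303,216),12,"pics/z1.png")
cl("scene",s,(350,345,460,425),7,"pics/z2.png")
```

```text
(no output)
```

View pics/z1.png

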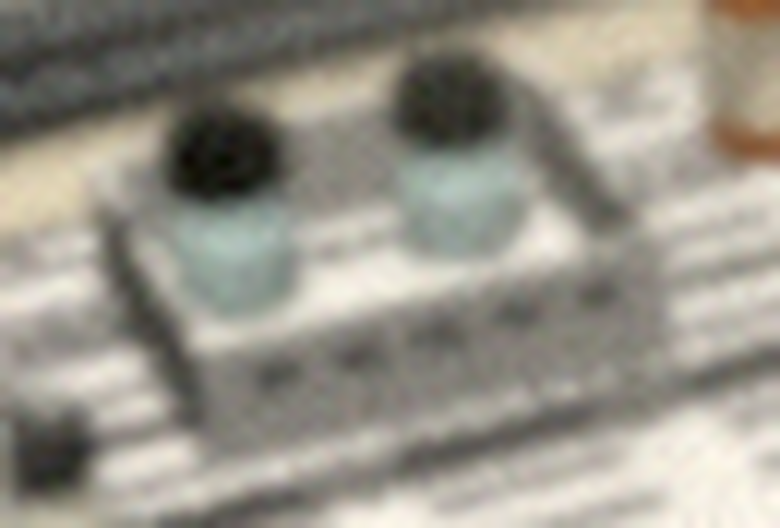

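View pics/z2.png

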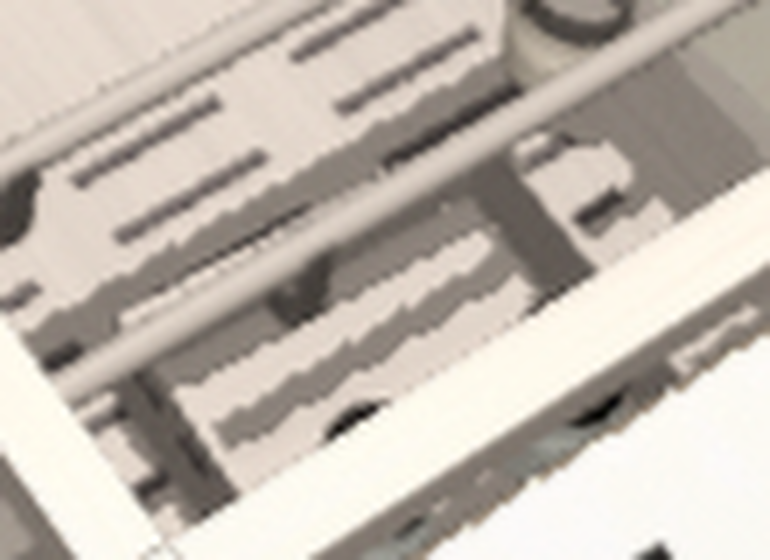

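Run:
```python
from ov import *
dz=lambda u,v:np.array([238+u/12-.46,172+v/12-.46]); sz=lambda u,v:np.array([350+u/7-.43,345+v/7-.43])
b=np.array([.5575,.3071,1.478])
oside=[("side",dz(198,352),(-55,70,62)),("side",dz(648,232),(-55,-70,62)),("side",dz(208,450),(-55,70,20)),("side",dz(658,348),(-55,-70,20)),("side",dz(103,190),(55,70,62))]
osc=[("scene",sz(178,387),(-51,-66,24)),("scene",sz(493,236),(-51,66,24))]
def inb(p):
    d=np.array(p[:2])-b[:2];c,s_=np.cos(b[2]),np.sin(b[2]);return np.array([c*d[0]+s_*d[1],-s_*d[0]+c*d[1]])*1000
for n,o in(("side",oside),("scene",osc),("both",oside+osc)):
    t,r=fit(o,b);print(n,t,inb(t),t[2]-b[2]);print(r.round(1).tolist())
s=cv2.imread("pics/scene0.png"); d=cv2.imread("pics/side0.png")
E=boxe(t,-.055,.055,-.07,.07,.02,.062)+boxe(t,-.051,.051,-.066,.066,.024,.062,(0,255,0))
overlay("side",d,E,"pics/ov3.png",(238,172,303,216),12)
overlay("scene",s,E,"pics/ov4.png",(350,345,460,425),7)
```

```text
side [ 0.55744993  0.38363922 -4.83789706] [76.20526659  7.14222795] -6.3158970565758334
[[-0.4, -0.3], [1.0, -0.2], [0.0, 1.8], [0.7, 0.3], [-2.2, -2.6]]
scene [ 0.55528107  0.39493295 -4.92366288] [87.24943227 10.34827005] -6.40166287745263
[[-2.5, 0.6], [3.8, -0.9]]
both [0.56129096 0.38935921 1.36720224] [82.25656976  3.84774865] -0.11079775765256472
[[-1.8, -2.0], [0.5, -0.2], [-1.3, 0.1], [0.3, 0.3], [-1.1, -4.6], [-6.4, 0.6], [-0.1, -1.4]]
```

View pics/ov3.png

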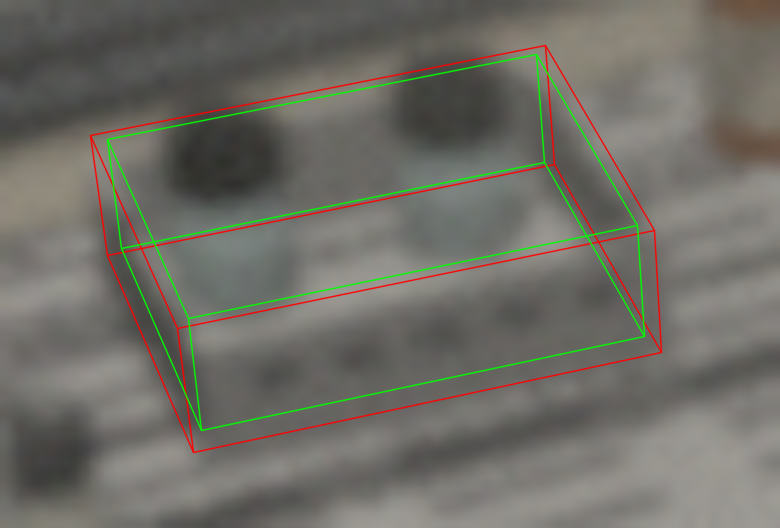

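View pics/ov4.png

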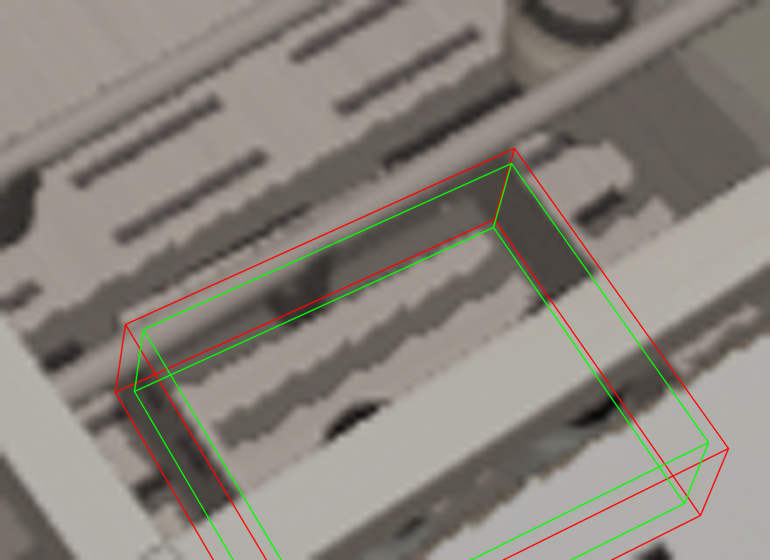

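Run:
```python
from ov import *
dz=lambda u,v:np.array([238+u/12-.46,172+v/12-.46]); sz=lambda u,v:np.array([350+u/7-.43,345+v/7-.43])
b=np.array([.5575,.3071,1.478])
pts=[("side",dz(198,352),(-55,70,62)),("side",dz(648,232),(-55,-70,62)),("side",dz(208,450),(-55,70,20)),("side",dz(658,348),(-55,-70,20)),("scene",sz(493,236),(-51,66,24))]
# line: image pts lie on model edge A-B
L=[("scene",[sz(178,387),sz(235,490)],(-51,-66,62),(51,-66,62)),("scene",[sz(220,365),sz(493,236)],(-51,-66,24),(-51,66,24)),
("side",[dz(103,195),dz(198,352)],(-55,70,62),(55,70,62)),("side",[dz(525,85),dz(632,225)],(-51,-66,62),(51,-66,62)),("scene",[sz(515,160),sz(592,272)],(-51,66,62),(51,66,62))]
def res(p):
    r=[]
    for n,uv,q in pts: r+=list(proj(n,T(p,np.array(q)/1000))[0]-uv)
    for n,us,a,c in L:
        A,B=proj(n,T(p,np.array([a,c])/1000)); t=(B-A)/np.linalg.norm(B-A)
        for u in us: e=u-A; r.append(e[0]*t[1]-e[1]*t[0])
    return np.array(r)
s=least_squares(res,[.558,.387,1.4],loss="soft_l1");t=s.x
def inb(p):
    d=np.array(p[:2])-b[:2];c,s_=np.cos(b[2]),np.sin(b[2]);return np.array([c*d[0]+s_*d[1],-s_*d[0]+c*d[1]])*1000
print(t,inb(t),t[2]-b[2]);print(res(t).round(1))
for q in[(-55,0,0),(-51,0,0)]:
    w=T(t,np.array([q])/1000)[0];print(q,w,inb(w))
si=cv2.imread("pics/scene0.png"); d=cv2.imread("pics/side0.png")
E=boxe(t,-.055,.055,-.07,.07,.02,.062)+boxe(t,-.051,.051,-.066,.066,.024,.062,(0,255,0))
overlay("side",d,E,"pics/ov5.png",(238,172,303,216),12)
overlay("scene",si,E,"pics/ov6.png",(350,345,460,425),7)
```

```text
[0.56100524 0.39255695 1.39342008] [85.4140789   4.42855675] -0.08457991686725386
[-1.7 -2.2  0.2 -1.  -1.3 -0.1 -0.  -0.5  0.1 -0.8  0.  -1.   0.  -0.7
  0.7 -0.5  1.6  0.5  1.   0.3]
(-55, 0, 0) [0.55130062 0.3384199  0.        ] [30.61069011  9.07490773]
(-51, 0, 0) [0.55200641 0.34235714 0.        ] [34.59639112  8.7369913 ]
```

View pics/ov5.png

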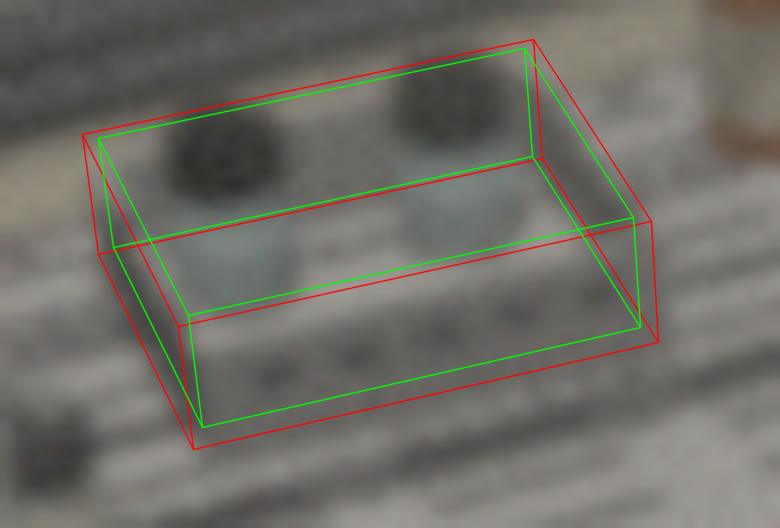

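View pics/ov6.png

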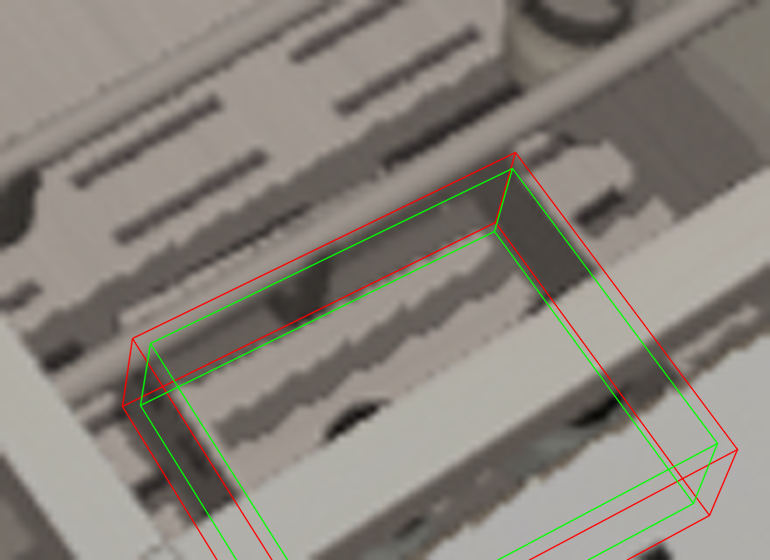

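Run:
```python
from plan import *
for n in("scene","side"):
    im=manip.snapshot(n); cv2.imwrite(f"pics/{n}2.png",im)
    x=(190,90,400,270) if n=="side" else (230,120,520,340)
    cv2.imwrite(f"pics/{n}2z.png",cv2.resize(im[x[1]:x[3],x[0]:x[2]],None,fx=2.7 if n=="scene" else 3.3,fy=2.7 if n=="scene" else 3.3,interpolation=cv2.INTER_CUBIC))
```

```text
(no output)
```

View pics/scene2z.png

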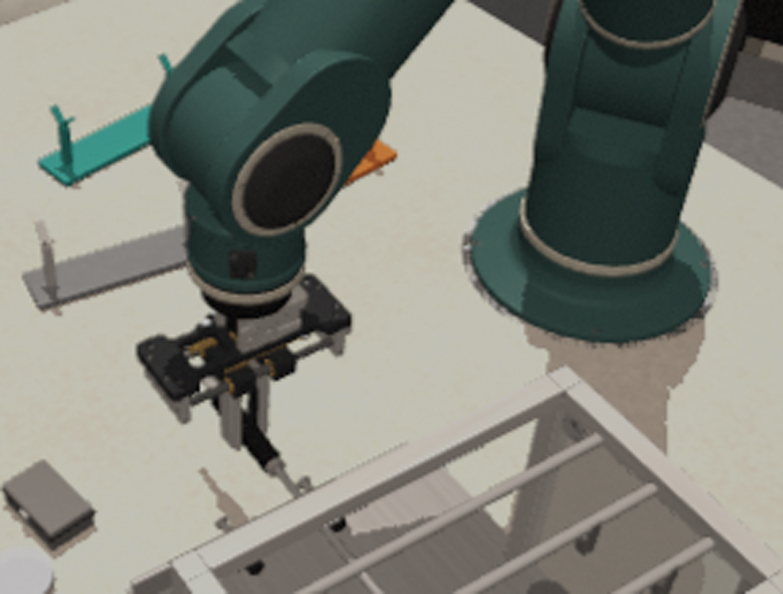

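View pics/side2z.png

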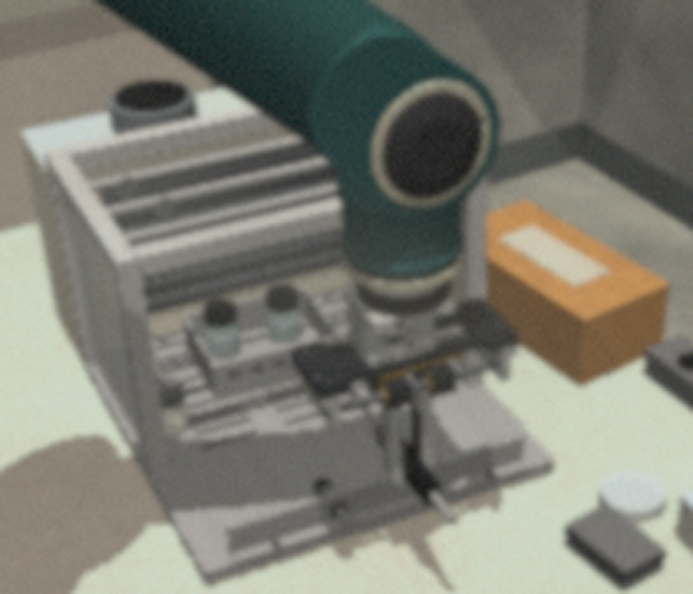

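Run:
```python
from plan import *
s=st()
rows(s["tcp_pos"],yaw(s),[((.5374,.1564,.098),-.0945)],0,step=2.0)
```

```text
t 8.12 p [0.5338 0.0425 0.0942] yaw -0.1045 F [ 0.14  0.02 -2.71] M [-0.04  0.08  0.02] w 0.0155 q [-0.51  0.43  0.46  1.95 -0.25  0.82 -0.02]
[[0, -0.14, -1.89, -0.06, np.float64(-0.0017)], [0, -0.13, -1.9, -0.07, np.float64(-0.0017)], [0, -0.13, -1.89, -0.06, np.float64(-0.0017)], [0, -0.13, -1.9, -0.06, np.float64(-0.0017)], [0, -0.13, -1.89, -0.07, np.float64(-0.0017)]]
[[0, -0.12, -1.9, -0.06, np.float64(-0.0017)]]
end [0.53738697 0.15644994 0.09797628] -0.09425200566234508 6
```

>>> step_arm([
  [0, -0.1, -1.5, -0.2, -0.01],
  [0, -0.15, -2, -0.1, 0],
  [0, -0.15, -2, -0.1, 0],
  [0, -0.15, -2, 0, 0],
  [0, -0.1, -1.8, 0, 0],
])

```text
clock: 8.53
tcp_pos: [0.536, 0.1382, 0.0984]
tcp_rot: [-0.0, 0.999, -0.046, 0.001]
ft_force: [0.2, 0.2, -2.6]
grip_width: 0.0157
```

>>> step_arm([
  [0, -0.1, -1.4, 0, 0],
  [0, -0.1, -0.7, 0, 0],
  [0, 0, 0, 0, 0],
])

```text
clock: 8.78
tcp_pos: [0.5356, 0.1595, 0.0977]
tcp_rot: [-0.0, 0.999, -0.045, 0.0]
ft_force: [0.1, 0.6, -1.6]
grip_width: 0.0153
```

Run:
```python
from plan import *
st()
for n in("scene","side","wrist"):
    im=manip.snapshot(n); cv2.imwrite(f"pics/{n}3.png",im)
    x=(225,150,345,240) if n=="side" else (260,290,460,440)
    k=6.5 if n=="side" else 4
    if n!="wrist":cv2.imwrite(f"pics/{n}3z.png",cv2.resize(im[x[1]:x[3],x[0]:x[2]],None,fx=k,fy=k,interpolation=cv2.INTER_CUBIC))
```

```text
t 8.78 p [0.5356 0.1595 0.0977] yaw -0.0906 F [ 0.1   0.65 -1.62] M [-0.14  0.11 -0.02] w 0.0153 q [-0.68  0.46  0.43  1.89 -0.25  0.85 -0.22]
```

View pics/scene3z.png

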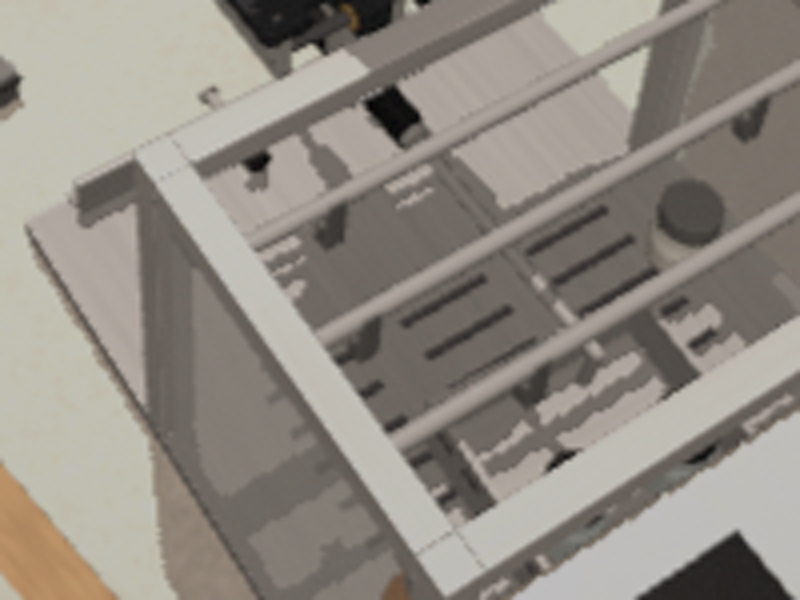

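View pics/side3z.png

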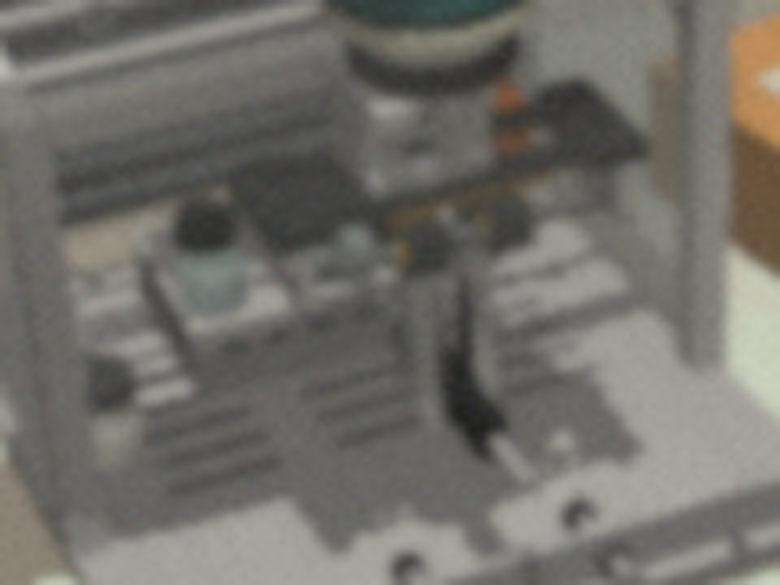

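View pics/wrist3.png

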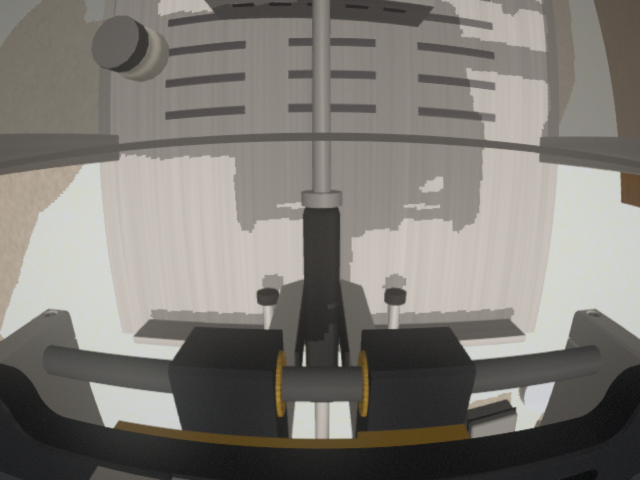

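Run:
```python
from plan import *
im=cv2.imread("pics/wrist3.png"); cv2.imwrite("pics/w3z.png",cv2.resize(im[0:60,170:470],None,fx=2.6,fy=2.6*2,interpolation=cv2.INTER_CUBIC))
np.save("wrist3v.npy",manip.get_calibration("wrist")["view"])
```

```text
(no output)
```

View pics/w3z.png

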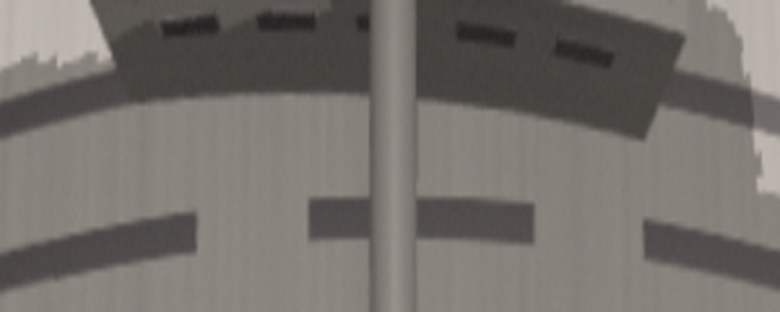

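Run:
```python
from plan import *
v=np.load("wrist3v.npy");s=st()
b=np.array([.5575,.3071,1.478])
def inb(p):
    d=np.array(p[:2])-b[:2];c,s_=np.cos(b[2]),np.sin(b[2]);return (np.array([c*d[0]+s_*d[1],-s_*d[0]+c*d[1]])*1000).round(1)
A=rayw(v,(220-.3,19.2-.3),.02);B=rayw(v,(418-.3,26.5-.3),.02);D=rayw(v,(433.5,7.2),.062)
for x in(A,B,D):print(x.round(4),inb(x))
d=A-B;print(np.linalg.norm(d),"tray yaw",np.arctan2(d[1],d[0])-np.pi/2,"mid",inb((A+B)/2))
for p in [(267,297),(396,297)]: q=rayw(v,p,.044);print("tip top",q.round(4),inb(q))
print("hand",inb(s["tcp_pos"]),"hook yaw",yaw(s)+1.572-b[2])
h=yaw(s)+1.572; tip=s["tcp_pos"][:2]+.206*np.array([np.cos(h),np.sin(h)]);print("hooktip",inb(tip))
```

```text
t 8.93 p [0.5358 0.157  0.0976] yaw -0.0934 F [ 0.76  0.53 -1.95] M [-0.12  0.04  0.  ] w 0.0155 q [-0.68  0.46  0.43  1.89 -0.25  0.85 -0.22]
[0.4799 0.3378 0.02  ] [23.4 80.1]
[0.6191 0.3183 0.02  ] [ 16.9 -60.3]
[0.6184 0.3172 0.062 ] [ 15.7 -59.7]
0.14055162295828347 tray yaw 1.431492605760412 mid [20.2  9.9]
tip top [0.4966 0.1388 0.044 ] [-173.3   45. ]
tip top [0.5844 0.1303 0.044 ] [-173.6  -43.2]
hand [-151.5    7.7] hook yaw 0.0006290734099339002
hooktip [54.5  7.8]
```

The wrist view gives the tray's near wall as 140.5 mm long, with its middle at bay (20, 10) mm and yaw −0.05. The leg is about 30 mm behind the wall, which is clear to lower.

>>> step_arm([
  [0, 0, 0.2, 0.9, 0],
  [0, 0, 0.2, 1.2, 0],
  [0, 0, 0, 0.9, 0],
  [0, 0, 0, 0.4, 0],
  [0, 0, 0, 0, 0],
])

```text
clock: 9.35
tcp_pos: [0.5345, 0.1537, 0.0619]
tcp_rot: [0.001, 0.999, -0.046, -0.001]
ft_force: [0.2, 0.5, -2.3]
grip_width: 0.0156
```

>>> step_arm([
  [0, 0, 0, 0, 0],
  [0, 0, 0, 0, 0],
])

```text
clock: 9.52
tcp_pos: [0.5355, 0.1542, 0.0637]
tcp_rot: [0.0, 0.999, -0.046, 0.0]
ft_force: [-0.7, 0.3, -1.6]
grip_width: 0.0155
```

```bash
cat >> plan.py <<'E'
B0=np.array([.5575,.3071,1.478])
def inb(p):
    d=np.array(p[:2])-B0[:2];c,s_=np.cos(B0[2]),np.sin(B0[2]);return (np.array([c*d[0]+s_*d[1],-s_*d[0]+c*d[1]])*1000).round(1)
def sb():
    s=st(); f=s["ft_force"]; c,s_=np.cos(B0[2]),np.sin(B0[2]); print("hand bay",inb(s["tcp_pos"]),"F bay x %.2f y %.2f"%(c*f[0]+s_*f[1],-s_*f[0]+c*f[1]),"hookyaw",round(yaw(s)+1.572-B0[2],4)); return s
E
python3 -c "
from plan import *
sb()"
```

```text
t 9.52 p [0.5355 0.1542 0.0637] yaw -0.092 F [-0.68  0.32 -1.6 ] M [-0.1   0.1   0.06] w 0.0155 q [-0.66  0.51  0.41  1.91 -0.28  0.78 -0.19]
hand bay [-154.2    7.7] F bay x 0.25 y 0.71 hookyaw 0.002
```

>>> step_arm([
  [0, 0, 0.4, 0, 0],
  [0, 0, 0.5, 0, 0],
  [0, 0, 0.5, 0, 0],
  [0, 0, 0.3, 0, 0],
  [0, 0, 0.15, 0, 0],
])

```text
clock: 9.93
tcp_pos: [0.5336, 0.135, 0.0636]
tcp_rot: [0.0, 0.999, -0.046, 0.0]
ft_force: [0.2, -0.0, -2.1]
grip_width: 0.0157
```

>>> step_arm([
  [0, 0, 0.15, 0, 0],
  [0, 0, 0.15, 0, 0],
  [0, 0, 0.15, 0, 0],
  [0, 0, 0.15, 0, 0],
])

```text
clock: 10.27
tcp_pos: [0.533, 0.1298, 0.0635]
tcp_rot: [0.0, 0.999, -0.046, 0.0]
ft_force: [0.3, 0.6, -2.3]
grip_width: 0.0154
```

```bash
python3 -c "
from plan import *
sb()"
```

```text
t 10.27 p [0.533  0.1298 0.0635] yaw -0.0918 F [ 0.31  0.65 -2.28] M [-0.18  0.04 -0.04] w 0.0154 q [-0.62  0.49  0.41  1.93 -0.28  0.77 -0.15]
hand bay [-178.8    7.9] F bay x 0.67 y -0.25 hookyaw 0.0022
```

>>> step_arm([
  [0, 0, 0.15, 0, 0],
  [0, 0, 0.15, 0, 0],
  [0, 0, 0.15, 0, 0],
  [0, 0, 0.15, 0, 0],
  [0, 0, 0.15, 0, 0],
])

```text
clock: 10.68
tcp_pos: [0.5323, 0.1224, 0.0635]
tcp_rot: [-0.0, 0.999, -0.046, 0.0]
ft_force: [-0.7, 4.0, -2.2]
grip_width: 0.0154
```

>>> step_arm([
  [0, 0, 0.15, 0, 0],
  [0, 0, 0.15, 0, 0],
  [0, 0, 0.15, 0, 0],
  [0, 0, 0.15, 0, 0],
  [0, 0, 0.15, 0, 0],
])

```text
clock: 11.1
tcp_pos: [0.5317, 0.1148, 0.0635]
tcp_rot: [0.0, 0.999, -0.046, 0.0]
ft_force: [-0.7, 2.3, -2.6]
grip_width: 0.015
```

```bash
python3 -c "
from plan import *
sb()"
```

```text
t 11.1 p [0.5317 0.1148 0.0635] yaw -0.092 F [-0.68  2.29 -2.59] M [ 0.49  0.04 -0.03] w 0.015 q [-0.6   0.49  0.41  1.94 -0.28  0.77 -0.12]
hand bay [-193.9    7.9] F bay x 2.21 y 0.89 hookyaw 0.002
```

>>> step_arm([
  [0, 0, 0.2, 0, 0],
  [0, 0, 0.25, 0, 0],
  [0, 0, 0.3, 0, 0],
  [0, 0, 0.3, 0, 0],
  [0, 0, 0.3, 0, 0],
])

```text
clock: 11.52
tcp_pos: [0.5304, 0.1011, 0.0635]
tcp_rot: [0.0, 0.999, -0.046, 0.0]
ft_force: [0.1, 3.7, -2.7]
grip_width: 0.0155
```

>>> step_arm([
  [0, 0, 0.3, 0, 0],
  [0, 0, 0.3, 0, 0],
  [0, 0, 0.3, 0, 0],
  [0, 0, 0.3, 0, 0],
  [0, 0, 0.3, 0, 0],
])

```text
clock: 11.93
tcp_pos: [0.529, 0.0862, 0.0635]
tcp_rot: [0.0, 0.999, -0.046, -0.0]
ft_force: [0.8, 2.5, -1.9]
grip_width: 0.0154
```

>>> step_arm([
  [0, 0, 0.3, 0, 0],
  [0, 0, 0.3, 0, 0],
  [0, 0, 0.3, 0, 0],
  [0, 0, 0.3, 0, 0],
  [0, 0, 0.3, 0, 0],
])

```text
clock: 12.35
tcp_pos: [0.5276, 0.0713, 0.0635]
tcp_rot: [0.0, 0.999, -0.046, -0.0]
ft_force: [-0.0, 2.6, -2.1]
grip_width: 0.0158
```

>>> step_arm([
  [0, 0, 0.3, 0, 0],
  [0, 0, 0.3, 0, 0],
  [0, 0, 0.3, 0, 0],
  [0, 0, 0.3, 0, 0],
  [0, 0, 0.3, 0, 0],
])

```text
clock: 12.77
tcp_pos: [0.5262, 0.0564, 0.0635]
tcp_rot: [0.0, 0.999, -0.046, -0.0]
ft_force: [0.2, 2.1, -1.8]
grip_width: 0.0155
```

```bash
python3 -c "
from plan import *
sb()
cv2.imwrite('pics/w5.png',manip.snapshot('wrist'))
cv2.imwrite('pics/d5.png',manip.snapshot('side'))"
```

```text
t 12.77 p [0.5262 0.0564 0.0635] yaw -0.092 F [ 0.18  2.13 -1.81] M [0.53 0.05 0.04] w 0.0155 q [-0.51  0.47  0.42  1.98 -0.27  0.75 -0.01]
hand bay [-252.6    7.9] F bay x 2.14 y 0.02 hookyaw 0.002
```

View pics/w5.png

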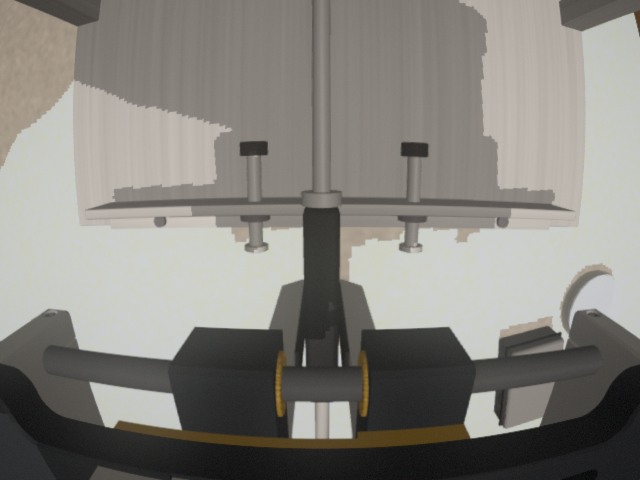

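View pics/d5.png

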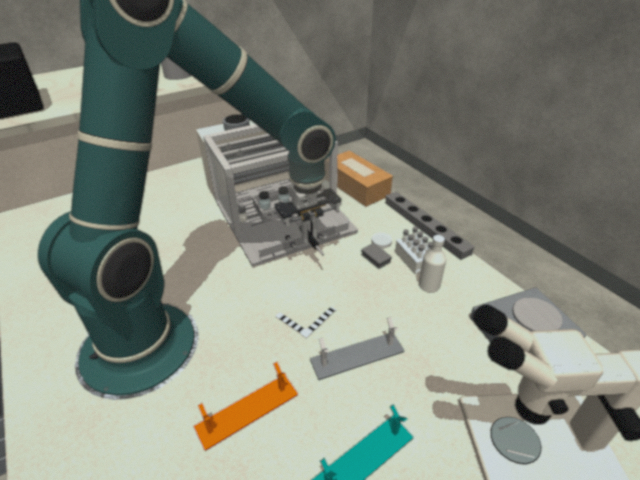

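>>> step_arm([
  [0, 0, 0.25, 0, 0],
  [0, 0, 0.3, 0, 0],
  [0, 0, 0.3, 0, 0],
  [0, 0, 0.3, 0, 0],
  [0, 0, 0.3, 0, 0],
])

```text
clock: 13.28
tcp_pos: [0.5249, 0.0419, 0.0635]
tcp_rot: [0.0, 0.999, -0.046, -0.0]
ft_force: [0.2, 2.7, -1.8]
grip_width: 0.0154
```

>>> step_arm([
  [0, 0, 0.3, 0, 0],
  [0, 0, 0.3, 0, 0],
  [0, 0, 0.3, 0, 0],
  [0, 0, 0.3, 0, 0],
  [0, 0, 0.3, 0, 0],
])

```text
clock: 13.7
tcp_pos: [0.5235, 0.027, 0.0635]
tcp_rot: [0.0, 0.999, -0.046, -0.0]
ft_force: [0.5, 2.2, -2.3]
grip_width: 0.0154
```

>>> step_arm([
  [0, 0, 0.3, 0, 0],
  [0, 0, 0.3, 0, 0],
  [0, 0, 0.3, 0, 0],
  [0, 0, 0.3, 0, 0],
  [0, 0, 0.3, 0, 0],
])

```text
clock: 14.12
tcp_pos: [0.5221, 0.0121, 0.0635]
tcp_rot: [0.0, 0.999, -0.046, 0.0]
ft_force: [0.2, 2.4, -2.5]
grip_width: 0.0154
```

>>> step_arm([
  [0, 0, 0.3, 0, 0],
  [0, 0, 0.3, 0, 0],
  [0, 0, 0.3, 0, 0],
  [0, 0, 0.3, 0, 0],
  [0, 0, 0.3, 0, 0],
])

```text
clock: 14.53
tcp_pos: [0.5208, -0.0029, 0.0635]
tcp_rot: [0.0, 0.999, -0.046, -0.0]
ft_force: [-0.3, 2.9, -3.2]
grip_width: 0.0154
```

>>> step_arm([
  [0, 0, 0.3, 0, 0],
  [0, 0, 0.3, 0, 0],
  [0, 0, 0.3, 0, 0],
  [0, 0, 0.3, 0, 0],
  [0, 0, 0.2, 0, 0],
])

```text
clock: 14.95
tcp_pos: [0.5195, -0.017, 0.0635]
tcp_rot: [0.0, 0.999, -0.046, 0.0]
ft_force: [0.8, 2.2, -2.6]
grip_width: 0.0156
```

```bash
python3 -c "
from plan import *
sb()
np.save('w6v.npy',manip.get_calibration('wrist')['view'])
cv2.imwrite('pics/w6.png',manip.snapshot('wrist'))"
```

```text
t 14.95 p [ 0.5195 -0.017   0.0635] yaw -0.0923 F [ 0.77  2.18 -2.59] M [ 0.52  0.02 -0.01] w 0.0156 q [-0.38  0.45  0.44  2.   -0.28  0.74  0.13]
hand bay [-326.2    7.8] F bay x 2.24 y -0.57 hookyaw 0.0017
```

View pics/w6.png

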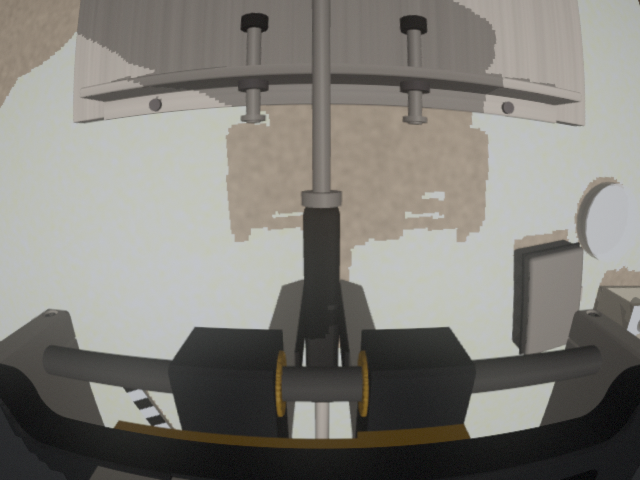

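>>> step_arm([
  [0, 0, 0.25, 0, 0],
  [0, 0, 0.25, 0, 0],
  [0, 0, 0.25, 0, 0],
  [0, 0, 0.2, 0, 0],
  [0, 0, 0.1, 0, 0],
])

```text
clock: 15.42
tcp_pos: [0.5185, -0.0274, 0.0635]
tcp_rot: [0.0, 0.999, -0.046, 0.0]
ft_force: [0.8, 2.5, -2.7]
grip_width: 0.0158
```

Run:
```python
from plan import *
sb()
for n in("side","scene"):
    im=manip.snapshot(n); cv2.imwrite(f"pics/{n}6.png",im)
    x=(240,180,350,265) if n=="side" else (270,290,430,400)
    k=7 if n=="side" else 5
    cv2.imwrite(f"pics/{n}6z.png",cv2.resize(im[x[1]:x[3],x[0]:x[2]],None,fx=k,fy=k,interpolation=cv2.INTER_CUBIC))
```

```text
t 15.42 p [ 0.5185 -0.0274  0.0635] yaw -0.0923 F [ 0.79  2.48 -2.73] M [ 0.54  0.03 -0.  ] w 0.0158 q [-0.36  0.45  0.44  2.   -0.28  0.74  0.15]
hand bay [-336.7    7.8] F bay x 2.54 y -0.56 hookyaw 0.0017
```

View pics/side6z.png

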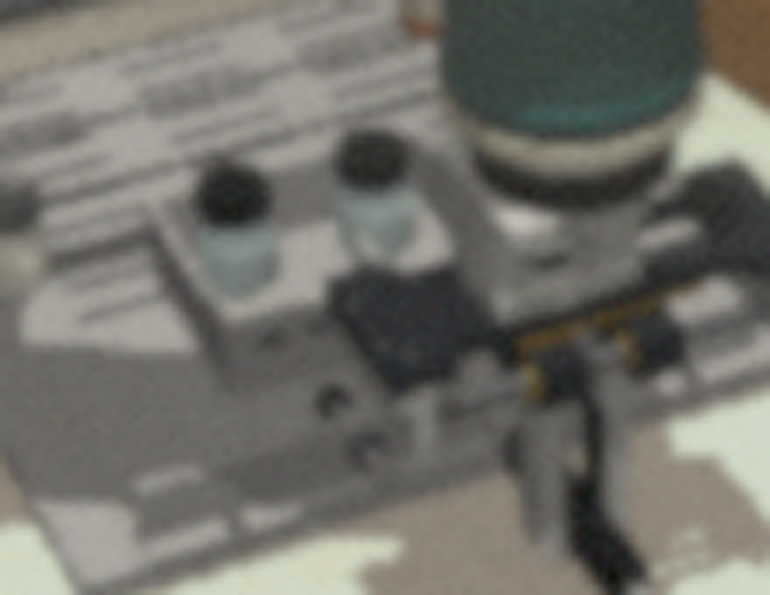

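View pics/scene6z.png

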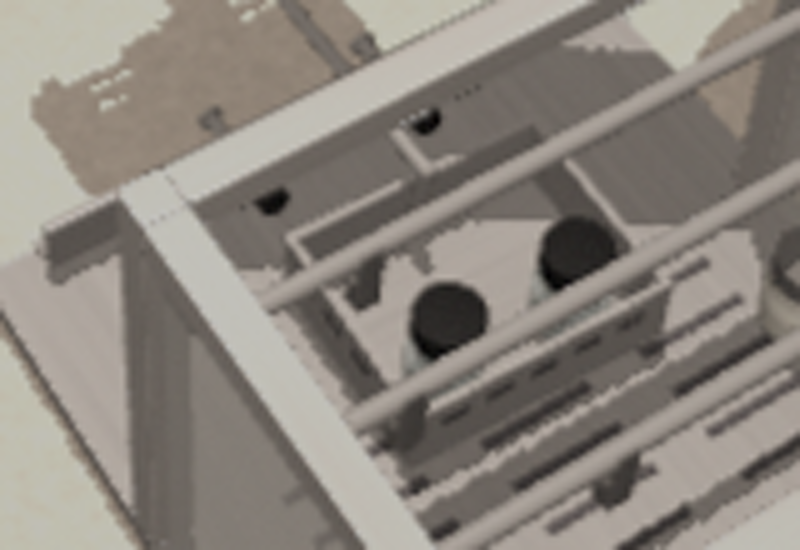

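Run:
```python
from plan import *
sz=lambda u,v:(270+u/5-.4,290+v/5-.4)
for n,uv,z in[("nl",(287,240),.062),("nr",(535,128),.062),("bufL",(275,203),.036),("bufR",(430,122),.036),("bl",(385,440),.062)]:
    q=ray("scene",sz(*uv),z);print(n,q.round(4),inb(q))
```

```text
nl [0.6052 0.1652 0.062 ] [-136.8  -60.7]
nr [0.471  0.1862 0.062 ] [-128.4   74.9]
bufL [0.5856 0.1313 0.036 ] [-172.4  -44.2]
bufR [0.495  0.1391 0.036 ] [-173.1   46.7]
bl [0.6342 0.2713 0.062 ] [-28.6 -79.7]
```

>>> step_arm([
  [0, 0, 0.2, 0, 0],
  [0, 0, 0.25, 0, 0],
  [0, 0, 0.25, 0, 0],
  [0, 0, 0.25, 0, 0],
  [0, 0, 0.25, 0, 0],
])

```text
clock: 15.93
tcp_pos: [0.5174, -0.0392, 0.0635]
tcp_rot: [0.0, 0.999, -0.046, -0.0]
ft_force: [1.1, 2.6, -2.4]
grip_width: 0.0154
```

>>> step_arm([
  [0, 0, 0.2, 0, 0],
  [0, 0, 0.2, 0, 0],
  [0, 0, 0.2, 0, 0],
  [0, 0, 0.15, 0, 0],
  [0, 0, 0.1, 0, 0],
])

```text
clock: 16.35
tcp_pos: [0.5166, -0.0476, 0.0635]
tcp_rot: [0.0, 0.999, -0.046, 0.0]
ft_force: [-0.2, 2.8, -2.0]
grip_width: 0.0155
```

>>> step_arm([
  [0, 0, 0.1, 0, 0],
  [0, 0, 0.1, 0, 0],
  [0, 0, 0.1, 0, 0],
  [0, 0, 0.1, 0, 0],
  [0, 0, 0.08, 0, 0],
])

```text
clock: 16.77
tcp_pos: [0.5162, -0.0522, 0.0635]
tcp_rot: [0.0, 0.999, -0.046, -0.0]
ft_force: [0.2, 3.7, -2.1]
grip_width: 0.0157
```

>>> step_arm([
  [0, 0, 0.06, 0, 0],
  [0, 0, 0.05, 0, 0],
  [0, 0, 0.05, 0, 0],
  [0, 0, 0.05, 0, 0],
  [0, 0, 0.05, 0, 0],
])

```text
clock: 17.18
tcp_pos: [0.516, -0.0548, 0.0635]
tcp_rot: [0.0, 0.999, -0.046, -0.0]
ft_force: [-0.4, 2.7, -2.1]
grip_width: 0.0156
```

Run:
```python
from plan import *
sb()
```

```text
t 17.18 p [ 0.516  -0.0548  0.0635] yaw -0.092 F [-0.42  2.71 -2.06] M [ 0.52  0.07 -0.01] w 0.0156 q [-0.32  0.45  0.44  2.   -0.28  0.74  0.21]
hand bay [-364.2    7.8] F bay x 2.66 y 0.67 hookyaw 0.002
```

>>> step_arm([
  [0, 0, 0.05, 0, 0],
  [0, 0, 0.05, 0, 0],
  [0, 0, 0.04, 0, 0],
  [0, 0, 0.04, 0, 0],
  [0, 0, 0.04, 0, 0],
])

```text
clock: 17.6
tcp_pos: [0.5158, -0.057, 0.0635]
tcp_rot: [0.0, 0.999, -0.046, -0.0]
ft_force: [0.4, 2.2, -1.8]
grip_width: 0.0154
```

>>> step_arm([
  [0, 0, 0.04, 0, 0],
  [0, 0, 0.04, 0, 0],
  [0, 0, 0.04, 0, 0],
  [0, 0, 0.04, 0, 0],
  [0, 0, 0.04, 0, 0],
])

```text
clock: 18.02
tcp_pos: [0.5156, -0.059, 0.0635]
tcp_rot: [0.0, 0.999, -0.046, 0.0]
ft_force: [0.3, 2.9, -2.4]
grip_width: 0.0153
```

>>> step_arm([
  [0, 0, 0.03, 0, 0],
  [0, 0, 0.03, 0, 0],
  [0, 0, 0.03, 0, 0],
  [0, 0, 0.03, 0, 0],
  [0, 0, 0.03, 0, 0],
])

```text
clock: 18.43
tcp_pos: [0.5155, -0.0603, 0.0635]
tcp_rot: [-0.0, 0.999, -0.046, -0.0]
ft_force: [0.6, 4.2, -2.9]
grip_width: 0.0155
```

Run:
```python
from plan import *
sb()
```

```text
t 18.43 p [ 0.5155 -0.0603  0.0635] yaw -0.0918 F [ 0.64  4.18 -2.86] M [ 0.91 -0.02 -0.04] w 0.0155 q [-0.3   0.45  0.44  2.   -0.28  0.74  0.22]
hand bay [-369.7    7.8] F bay x 4.22 y -0.25 hookyaw 0.0022
```

The moment has risen, so the first buffer is touched. I'll creep from here.

>>> step_arm([
  [0, 0, 0.02, 0, 0],
  [0, 0, 0.02, 0, 0],
  [0, 0, 0.02, 0, 0],
  [0, 0, 0.02, 0, 0],
])

```text
clock: 18.77
tcp_pos: [0.5154, -0.0612, 0.0635]
tcp_rot: [0.0, 0.999, -0.046, -0.0]
ft_force: [0.7, 4.3, -3.2]
grip_width: 0.0157
```

Run:
```python
from plan import *
sb()
```

```text
t 18.77 p [ 0.5154 -0.0612  0.0635] yaw -0.0919 F [ 0.67  4.31 -3.2 ] M [ 0.86 -0.04  0.02] w 0.0157 q [-0.3   0.45  0.44  2.   -0.28  0.74  0.22]
hand bay [-370.6    7.8] F bay x 4.36 y -0.27 hookyaw 0.0021
```

>>> step_arm([
  [0, 0, 0.02, 0, 0],
  [0, 0, 0.02, 0, 0],
  [0, 0, 0.02, 0, 0],
])

```text
clock: 19.02
tcp_pos: [0.5153, -0.0616, 0.0635]
tcp_rot: [-0.0, 0.999, -0.046, -0.0]
ft_force: [1.0, 7.0, -2.9]
grip_width: 0.0156
```

Run:
```python
from plan import *
sb()
```

```text
t 19.02 p [ 0.5153 -0.0616  0.0635] yaw -0.0919 F [ 1.02  6.96 -2.87] M [ 1.4  -0.11 -0.01] w 0.0156 q [-0.3   0.45  0.44  2.   -0.28  0.74  0.22]
hand bay [-371.     7.8] F bay x 7.03 y -0.37 hookyaw 0.0021
```

>>> step_arm([
  [0, 0, 0.01, 0, 0],
  [0, 0, 0.01, 0, 0],
])

```text
clock: 19.18
tcp_pos: [0.5153, -0.0617, 0.0634]
tcp_rot: [-0.0, 0.999, -0.046, -0.0]
ft_force: [1.4, 8.2, -3.3]
grip_width: 0.0155
```

Run:
```python
from plan import *
sb()
```

```text
t 19.18 p [ 0.5153 -0.0617  0.0634] yaw -0.0917 F [ 1.44  8.21 -3.35] M [ 1.5  -0.03 -0.03] w 0.0155 q [-0.3   0.45  0.44  2.   -0.28  0.74  0.22]
hand bay [-371.1    7.9] F bay x 8.31 y -0.67 hookyaw 0.0023
```

>>> step_arm([
  [0, 0, 0.01, 0, 0],
  [0, 0, 0.01, 0, 0],
])

```text
clock: 19.35
tcp_pos: [0.5153, -0.0617, 0.0634]
tcp_rot: [-0.0, 0.999, -0.046, -0.0]
ft_force: [1.2, 7.4, -2.7]
grip_width: 0.0154
```

Run:
```python
from plan import *
sb()
for n in("scene","side"):
    im=manip.snapshot(n); cv2.imwrite(f"pics/{n}7.png",im)
    x=(240,180,350,265) if n=="side" else (270,290,430,400)
    k=7 if n=="side" else 5
    cv2.imwrite(f"pics/{n}7z.png",cv2.resize(im[x[1]:x[3],x[0]:x[2]],None,fx=k,fy=k,interpolation=cv2.INTER_CUBIC))
```

```text
t 19.35 p [ 0.5153 -0.0617  0.0634] yaw -0.0916 F [ 1.24  7.38 -2.69] M [ 1.71 -0.1   0.03] w 0.0154 q [-0.3   0.45  0.44  2.   -0.28  0.74  0.22]
hand bay [-371.1    7.8] F bay x 7.46 y -0.55 hookyaw 0.0024
```

View pics/scene7z.png

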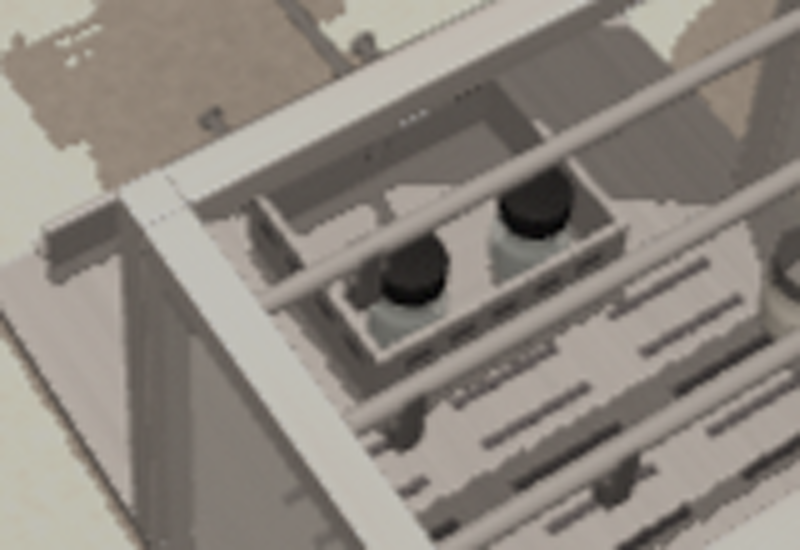

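View pics/side7z.png

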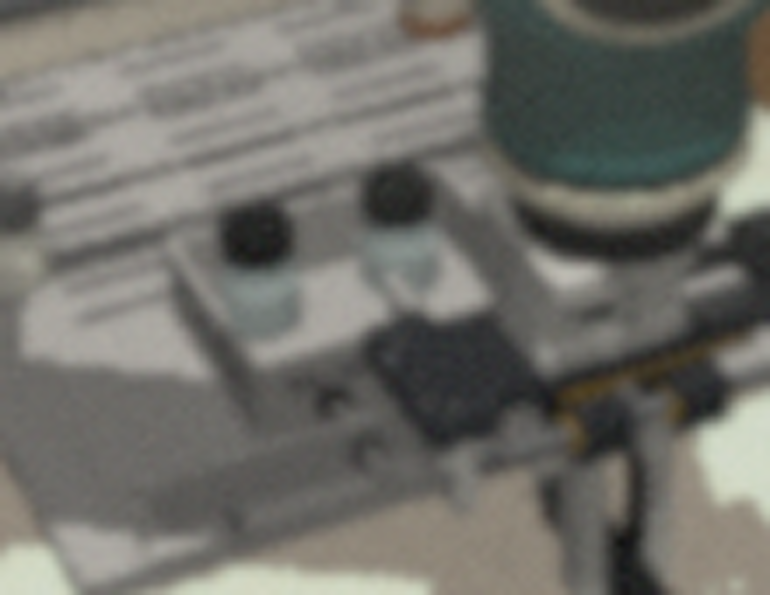

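Run:
```python
from plan import *
sz=lambda u,v:(270+u/5-.4,290+v/5-.4)
a=ray("scene",sz(380,362),.062);b=ray("scene",sz(625,230),.062);d=b-a
print(inb(a),inb(b),np.linalg.norm(d),"rel yaw",np.arctan2(d[1],d[0])-np.pi/2-1.478)
c=ray("scene",sz(262,200),.062);print(inb(c))
sb()
```

```text
[-61.4 -60.1] [-59.7  75.4] 0.13553594298290667 rel yaw -0.01246117653482437
[-161.7  -58.7]
t 19.45 p [ 0.5153 -0.0617  0.0634] yaw -0.0915 F [ 1.04  7.72 -3.21] M [ 1.64 -0.06  0.  ] w 0.0156 q [-0.3   0.45  0.44  2.   -0.28  0.74  0.22]
hand bay [-371.1    7.8] F bay x 7.79 y -0.32 hookyaw 0.0025
```

>>> step_arm([
  [0, 0, 0.02, 0, 0],
  [0, 0, 0.02, 0, 0],
  [0, 0, 0, 0, 0],
])

```text
clock: 19.7
tcp_pos: [0.5153, -0.0618, 0.0634]
tcp_rot: [-0.0, 0.999, -0.046, -0.0]
ft_force: [0.6, 9.5, -3.9]
grip_width: 0.0155
```

Run:
```python
from plan import *
sb()
```

```text
t 19.7 p [ 0.5153 -0.0618  0.0634] yaw -0.0914 F [ 0.59  9.49 -3.9 ] M [ 1.97 -0.09 -0.  ] w 0.0155 q [-0.3   0.45  0.44  2.   -0.28  0.74  0.22]
hand bay [-371.2    7.9] F bay x 9.50 y 0.30 hookyaw 0.0026
```

>>> step_arm([
  [0, 0, 0.02, 0, 0],
  [0, 0, 0, 0, 0],
  [0, 0, 0, 0, 0],
  [0, 0, 0, 0, 0],
  [0, 0, 0, 0, 0],
])

```text
clock: 20.12
tcp_pos: [0.5153, -0.0618, 0.0634]
tcp_rot: [-0.0, 0.999, -0.046, -0.0]
ft_force: [1.4, 9.4, -3.5]
grip_width: 0.0154
```

>>> step_arm([
  [0, 0, 0, 0, 0],
  [0, 0, 0, 0, 0],
  [0, 0, 0, 0, 0],
  [0, 0, 0, 0, 0],
  [0, 0, 0, 0, 0],
])

```text
clock: 20.53
tcp_pos: [0.5153, -0.0618, 0.0634]
tcp_rot: [-0.0, 0.999, -0.046, -0.0]
ft_force: [0.4, 9.9, -3.3]
grip_width: 0.0155
```

Run:
```python
from plan import *
sb()
```

```text
t 20.53 p [ 0.5153 -0.0618  0.0634] yaw -0.0912 F [ 0.38  9.89 -3.31] M [ 2.22 -0.19 -0.06] w 0.0155 q [-0.3   0.45  0.44  2.   -0.28  0.74  0.22]
hand bay [-371.2    7.8] F bay x 9.88 y 0.54 hookyaw 0.0028
```

>>> step_arm([
  [0, 0, -0.04, 0, 0],
  [0, 0, -0.04, 0, 0],
  [0, 0, -0.05, 0, 0],
  [0, 0, -0.08, 0, 0],
  [0, 0, -0.15, 0, 0],
])

```text
clock: 20.95
tcp_pos: [0.5156, -0.0599, 0.0635]
tcp_rot: [0.0, 0.999, -0.046, 0.0]
ft_force: [-0.3, 0.0, -2.8]
grip_width: 0.0155
```

>>> step_arm([
  [0, 0, -0.25, 0, 0],
  [0, 0, -0.3, 0, 0],
  [0, 0, -0.3, 0, 0],
  [0, 0, -0.2, 0, 0],
  [0, 0, 0, 0, 0],
])

```text
clock: 21.37
tcp_pos: [0.5166, -0.0482, 0.0635]
tcp_rot: [-0.0, 0.999, -0.046, -0.0]
ft_force: [0.0, 0.2, -1.6]
grip_width: 0.0156
```

Run:
```python
from plan import *
sb()
im=manip.snapshot("scene"); cv2.imwrite("pics/scene8.png",im)
x=(270,290,430,400);cv2.imwrite("pics/scene8z.png",cv2.resize(im[x[1]:x[3],x[0]:x[2]],None,fx=5,fy=5,interpolation=cv2.INTER_CUBIC))
```

```text
t 21.37 p [ 0.5166 -0.0482  0.0635] yaw -0.0913 F [ 0.05  0.2  -1.63] M [-0.07  0.01 -0.05] w 0.0156 q [-0.33  0.45  0.44  2.   -0.28  0.74  0.19]
hand bay [-357.6    7.8] F bay x 0.20 y -0.03 hookyaw 0.0027
```

View pics/scene8z.png

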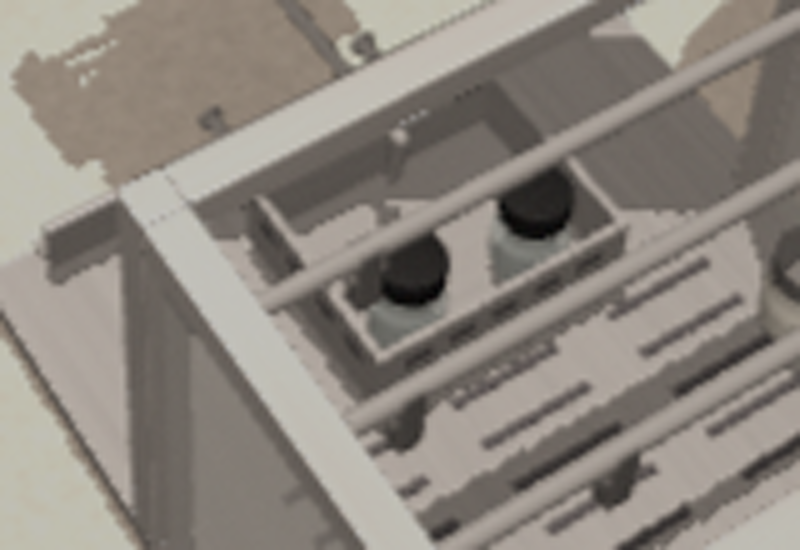

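The tray and jars haven't moved, and the leg is free at (398,140). Lifting.

>>> step_arm([
  [0, 0, 0, -0.7, 0],
  [0, 0, 0, -1.3, 0],
  [0, 0, 0, -1.6, 0],
  [0, 0, 0, -1.6, 0],
  [0, 0, 0, -1.6, 0],
])

```text
clock: 21.83
tcp_pos: [0.5164, -0.0491, 0.1327]
tcp_rot: [0.0, 0.999, -0.046, 0.0]
ft_force: [-0.1, -0.1, -1.6]
grip_width: 0.0159
```

>>> step_arm([
  [0, 0, 0, -2.5, 0],
  [0, 0, 1, -3, 0],
  [0, 0, 1, -3, 0],
  [0, 0, 1, -2, 0],
  [0, 0, 0, 0, 0],
])

```text
clock: 22.25
tcp_pos: [0.515, -0.0812, 0.241]
tcp_rot: [-0.0, 0.999, -0.047, 0.003]
ft_force: [0.7, -0.5, -1.9]
grip_width: 0.0155
```

Run:
```python
from plan import *
s=sb()
rows(s["tcp_pos"],yaw(s),[((.50,-.12,.235),-.35),((.4237,-.3088,.22),-1.7767)],0,step=3.4,turn=.11)
```

```text
t 22.25 p [ 0.515  -0.0812  0.241 ] yaw -0.0948 F [ 0.69 -0.46 -1.94] M [-0.16  0.06 -0.01] w 0.0155 q [-0.37  0.21  0.54  1.85 -0.12  1.11  0.12]
hand bay [-390.5    6.3] F bay x -0.40 y -0.73 hookyaw -0.0008
[[0, -0.38, 1.34, 0.2, np.float64(0.0851)], [0, -0.26, 1.36, 0.2, np.float64(0.0851)], [0, -0.14, 1.38, 0.2, np.float64(0.0851)], [0, -0.05, 1.57, 0.12, np.float64(0.1097)], [0, 0.11, 1.56, 0.11, np.float64(0.1097)]]
[[0, 0.29, 1.54, 0.12, np.float64(0.1097)], [0, 0.46, 1.5, 0.11, np.float64(0.1097)], [0, 0.61, 1.44, 0.12, np.float64(0.1097)], [0, 0.77, 1.36, 0.11, np.float64(0.1097)], [0, 0.92, 1.27, 0.12, np.float64(0.1097)]]
[[0, 1.05, 1.16, 0.11, np.float64(0.1097)], [0, 1.17, 1.05, 0.12, np.float64(0.1097)], [0, 1.27, 0.9, 0.11, np.float64(0.1097)], [0, 1.37, 0.76, 0.12, np.float64(0.1097)], [0, 1.45, 0.61, 0.12, np.float64(0.1097)]]
[[0, 1.5, 0.45, 0.11, np.float64(0.1097)]]
end [ 0.42367792 -0.3088168   0.22000882] -1.7761651860098828 16
```

>>> step_arm([
  [0, -0.4, 1.3, 0, 0.08],
  [0, -0.3, 1.4, 0, 0.08],
  [0, -0.1, 1.4, 0, 0.08],
  [0, 0, 1.6, 0, 0.11],
  [0, 0.1, 1.6, 0, 0.11],
])

```text
clock: 22.67
tcp_pos: [0.487, -0.1483, 0.2361]
tcp_rot: [0.0, 0.961, -0.275, -0.0]
ft_force: [-0.2, 0.4, -1.8]
grip_width: 0.0155
```

>>> step_arm([
  [0, 0.3, 1.5, 0, 0.11],
  [0, 0.5, 1.5, 0, 0.11],
  [0, 0.6, 1.4, 0.1, 0.11],
  [0, 0.8, 1.4, 0.1, 0.11],
  [0, 0.9, 1.3, 0.1, 0.11],
])

```text
clock: 23.08
tcp_pos: [0.4593, -0.2214, 0.233]
tcp_rot: [0.0, 0.851, -0.526, -0.0]
ft_force: [0.5, 0.7, -1.4]
grip_width: 0.0156
```

>>> step_arm([
  [0, 1.05, 1.2, 0.1, 0.11],
  [0, 1.2, 1, 0.1, 0.11],
  [0, 1.3, 0.9, 0.1, 0.11],
  [0, 1.4, 0.75, 0.1, 0.11],
  [0, 1.4, 0.6, 0.1, 0.11],
])

```text
clock: 23.5
tcp_pos: [0.4316, -0.2949, 0.2281]
tcp_rot: [-0.0, -0.676, 0.737, 0.0]
ft_force: [0.5, 0.0, -2.9]
grip_width: 0.0155
```

Run:
```python
from plan import *
s=st()
rows(s["tcp_pos"],yaw(s),[((.4237,-.3088,.15),-1.7767)],0,step=3.4,turn=.11)
```

```text
t 23.5 p [ 0.4316 -0.2949  0.2281] yaw -1.6576 F [ 0.55  0.01 -2.89] M [0.02 0.15 0.01] w 0.0155 q [-0.21  0.3   0.9   1.86 -0.26  1.11 -0.87]
[[0, 0.49, 0.22, 2.6, np.float64(0.0397)], [0, 0.49, 0.2, 2.6, np.float64(0.0397)], [0, 0.5, 0.19, 2.61, np.float64(0.0397)]]
end [ 0.42368031 -0.30878905  0.14995835] -1.7767352805548742 3
```

>>> step_arm([
  [0, 0.4, 0.2, 1.5, 0.04],
  [0, 0.4, 0.2, 2, 0.04],
  [0, 0.4, 0.1, 2, 0.03],
  [0, 0, 0, 1, 0],
  [0, 0, 0, 0, 0],
])

```text
clock: 23.92
tcp_pos: [0.4247, -0.305, 0.1616]
tcp_rot: [-0.001, -0.637, 0.771, 0.001]
ft_force: [-0.0, -0.2, -2.7]
grip_width: 0.0156
```

>>> step_arm([
  [0, 0, 0, 0, 0],
])

```text
clock: 24.0
tcp_pos: [0.4257, -0.3056, 0.1636]
tcp_rot: [-0.0, -0.637, 0.771, 0.0]
ft_force: [0.5, 1.5, -0.8]
grip_width: 0.0159
```

Run:
```python
from plan import *
s=st()
rows(s["tcp_pos"],yaw(s),[((.4237,-.3088,.11),-1.7767)],0,step=3.4,turn=.11)
v=manip.get_calibration("wrist")["view"];im=manip.snapshot("wrist"); cv2.imwrite("pics/w9.png",im);np.save("w9v.npy",v)
for n in("scene","side"):
    im=manip.snapshot(n); cv2.imwrite(f"pics/{n}9.png",im)
    x=(300,270,445,390) if n=="side" else (190,140,390,250)
    k=5 if n=="side" else 4
    cv2.imwrite(f"pics/{n}9z.png",cv2.resize(im[x[1]:x[3],x[0]:x[2]],None,fx=k,fy=k,interpolation=cv2.INTER_CUBIC))
```

```text
t 24.0 p [ 0.4257 -0.3056  0.1636] yaw -1.761 F [ 0.51  1.48 -0.79] M [ 0.07  0.11 -0.05] w 0.0159 q [-0.14  0.39  0.88  1.93 -0.36  0.99 -0.86]
[[0, 0.18, 0.07, 2.68, np.float64(0.0078)], [0, 0.17, 0.06, 2.68, np.float64(0.0078)]]
end [ 0.42374937 -0.30878746  0.1100144 ] -1.7766398272255701 2
```

View pics/w9.png

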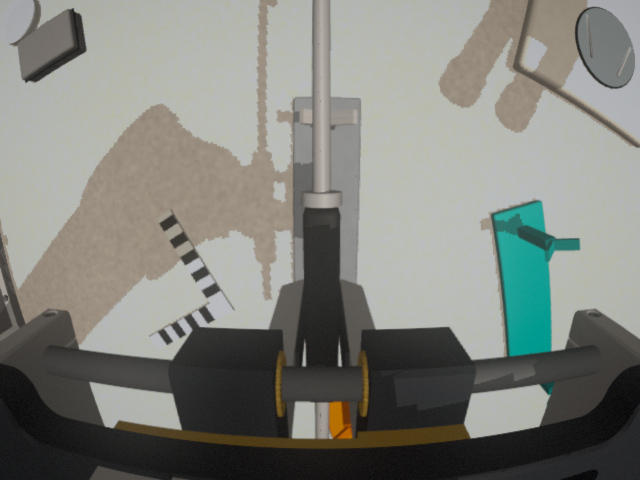

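View pics/side9z.png

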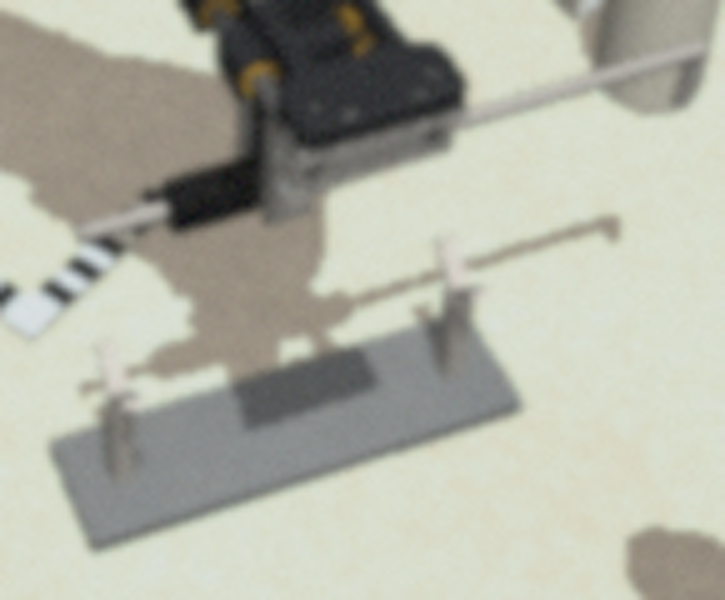

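View pics/scene9z.png

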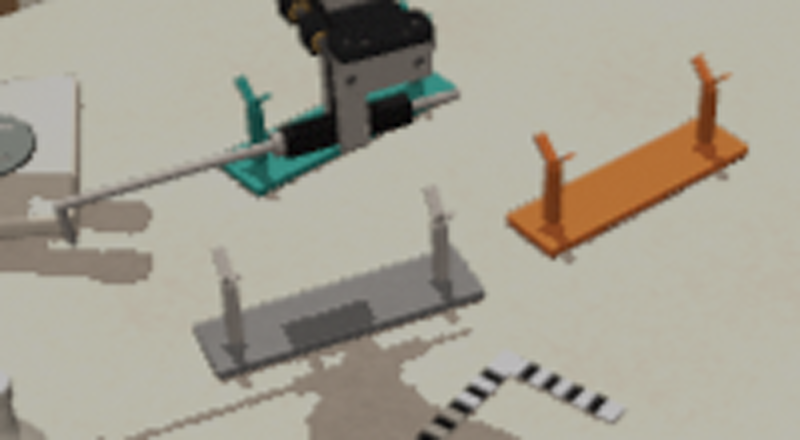

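>>> step_arm([
  [0, 0.2, 0.1, 1.6, 0.01],
  [0, 0.15, 0.1, 2.2, 0.006],
  [0, 0, 0, 1.2, 0],
  [0, 0, 0, 0, 0],
  [0, 0, 0, 0, 0],
])

```text
clock: 24.57
tcp_pos: [0.4232, -0.3089, 0.1139]
tcp_rot: [-0.0, -0.63, 0.776, 0.0]
ft_force: [0.4, -0.5, -1.1]
grip_width: 0.0157
```

Run:
```python
from plan import *
s=st()
rows(s["tcp_pos"],yaw(s),[((.4237,-.3088,.0600),-1.7767)],0,step=1.5,turn=.11)
```

```text
t 24.57 p [ 0.4232 -0.3089  0.1139] yaw -1.7777 F [ 0.35 -0.49 -1.14] M [-0.    0.18  0.02] w 0.0157 q [-0.09  0.47  0.83  1.97 -0.44  0.89 -0.81]
[[0, -0.01, -0.01, 1.35, np.float64(-0.0003)], [0, -0.0, -0.01, 1.35, np.float64(-0.0003)], [0, -0.01, -0.01, 1.35, np.float64(-0.0003)], [0, -0.0, -0.01, 1.34, np.float64(-0.0003)]]
end [ 0.42366234 -0.30879985  0.06004092] -1.7765274331585639 4
```

>>> step_arm([
  [0, 0, 0, 1.2, 0],
  [0, 0, -0.05, 1.4, 0],
  [0, 0, 0, 1.2, 0],
  [0, 0, 0, 0.8, 0],
  [0, 0, 0, 0.4, 0],
])

```text
clock: 24.98
tcp_pos: [0.4233, -0.3088, 0.0625]
tcp_rot: [-0.0, -0.63, 0.776, 0.0]
ft_force: [0.1, 0.6, -2.6]
grip_width: 0.0156
```

>>> step_arm([
  [0, 0, 0, 0.2, 0],
  [0, 0, 0, 0.1, 0],
  [0, 0, 0, 0, 0],
])

```text
clock: 25.23
tcp_pos: [0.4238, -0.3091, 0.0607]
tcp_rot: [0.0, -0.63, 0.776, -0.0]
ft_force: [0.1, -0.2, -1.1]
grip_width: 0.0155
```

Run:
```python
from plan import *
s=st()
```

```text
t 25.23 p [ 0.4238 -0.3091  0.0607] yaw -1.778 F [ 0.15 -0.24 -1.07] M [-0.01  0.2  -0.03] w 0.0155 q [-0.03  0.55  0.76  2.   -0.53  0.8  -0.74]
```

>>> step_arm([
  [0, 0, 0, 0.06, 0],
  [0, 0, 0, 0.06, 0],
  [0, 0, 0, 0, 0],
  [0, 0, 0, 0, 0],
])

```text
clock: 25.57
tcp_pos: [0.4239, -0.309, 0.0596]
tcp_rot: [0.0, -0.63, 0.776, -0.0]
ft_force: [0.5, 0.7, 2.2]
grip_width: 0.0153
```

Run:
```python
from plan import *
s=st()
```

```text
t 25.57 p [ 0.4239 -0.309   0.0596] yaw -1.7778 F [0.46 0.74 2.22] M [0.12 0.07 0.09] w 0.0153 q [-0.02  0.55  0.76  2.   -0.53  0.79 -0.74]
```

The load is on the saddles (F_z has gone from −2 to +2 N). Releasing.

>>> step_arm([
  [0.25, 0, 0, 0, 0],
  [0.3, 0, 0, 0, 0],
  [0.4, 0, 0, 0, 0],
  [0.5, 0, 0, 0, 0],
  [0.6, 0, 0, 0, 0],
])

```text
clock: 25.98
tcp_pos: [0.4236, -0.3089, 0.0593]
tcp_rot: [-0.0, -0.63, 0.776, -0.0]
ft_force: [-0.6, -0.2, -0.2]
grip_width: 0.0449
```

>>> step_arm([
  [0.7, 0, 0, 0, 0],
  [0.7, 0, 0, 0, 0],
  [0.7, 0, 0, 0, 0],
])

```text
clock: 26.23
tcp_pos: [0.4236, -0.3089, 0.0593]
tcp_rot: [-0.0, -0.63, 0.776, -0.0]
ft_force: [0.3, 0.3, -0.2]
grip_width: 0.0641
```

Run:
```python
from plan import *
s=st()
cv2.imwrite("pics/w10.png",manip.snapshot("wrist"))
```

```text
t 26.23 p [ 0.4236 -0.3089  0.0593] yaw -1.778 F [ 0.3   0.26 -0.16] M [0.01 0.2  0.02] w 0.0641 q [-0.02  0.55  0.76  2.   -0.53  0.79 -0.74]
```

View pics/w10.png

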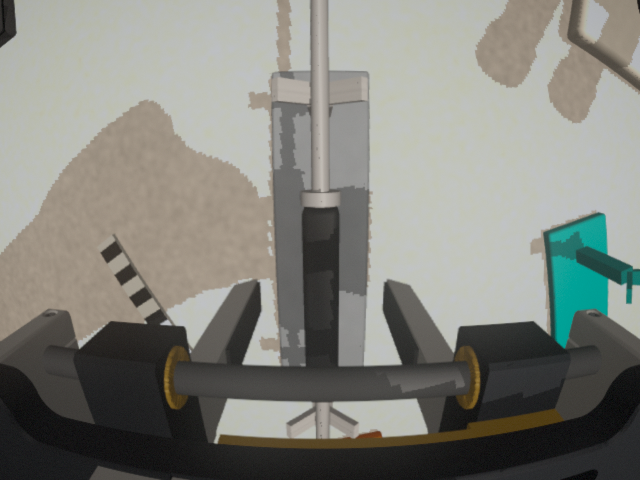

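Released. The rod sits in both saddles. Now I'll retreat upward.

>>> step_arm([
  [0.7, 0, 0, -1, 0],
  [0.7, 0, 0, -2, 0],
  [0.7, 0, 0, -3, 0],
  [0.7, 0, 0, -3, 0],
  [0.7, 0, 0, -3, 0],
])

```text
clock: 26.7
tcp_pos: [0.4231, -0.3091, 0.1812]
tcp_rot: [-0.0, -0.63, 0.777, 0.0]
ft_force: [1.0, 0.4, 0.4]
grip_width: 0.0656
```

>>> step_arm([
  [0.7, 0, 2, -3, 0],
  [0.7, 0, 2, -2, 0],
  [0.7, 0, 2, -2, 0],
  [0.7, 0, 0, 0, 0],
  [0.7, 0, 0, 0, 0],
])

```text
clock: 27.12
tcp_pos: [0.365, -0.2965, 0.2506]
tcp_rot: [0.002, -0.63, 0.776, -0.001]
ft_force: [0.8, 0.1, -1.0]
grip_width: 0.0657
```

Run:
```python
from plan import *
s=st()
cv2.imwrite("pics/w11.png",manip.snapshot("wrist"));np.save("w11v.npy",manip.get_calibration("wrist")["view"])
for n in("scene","side"):
    im=manip.snapshot(n); cv2.imwrite(f"pics/{n}11.png",im)
    x=(230,170,370,270) if n=="side" else (270,290,430,400)
    k=5.5 if n=="side" else 5
    cv2.imwrite(f"pics/{n}11z.png",cv2.resize(im[x[1]:x[3],x[0]:x[2]],None,fx=k,fy=k,interpolation=cv2.INTER_CUBIC))
s0=cv2.imread("pics/scene0.png")[150:250,190:390];s1=cv2.imread("pics/scene11.png")[150:250,190:390]
cv2.imwrite("pics/restcmp.png",cv2.resize(np.vstack([s0,s1]),None,fx=3,fy=3,interpolation=cv2.INTER_CUBIC))
```

```text
t 27.12 p [ 0.365  -0.2965  0.2506] yaw -1.778 F [ 0.77  0.15 -1.01] M [ 0.05  0.13 -0.01] w 0.0657 q [-0.31  0.13  1.02  1.95 -0.13  1.12 -1.02]
```

View pics/side11z.png

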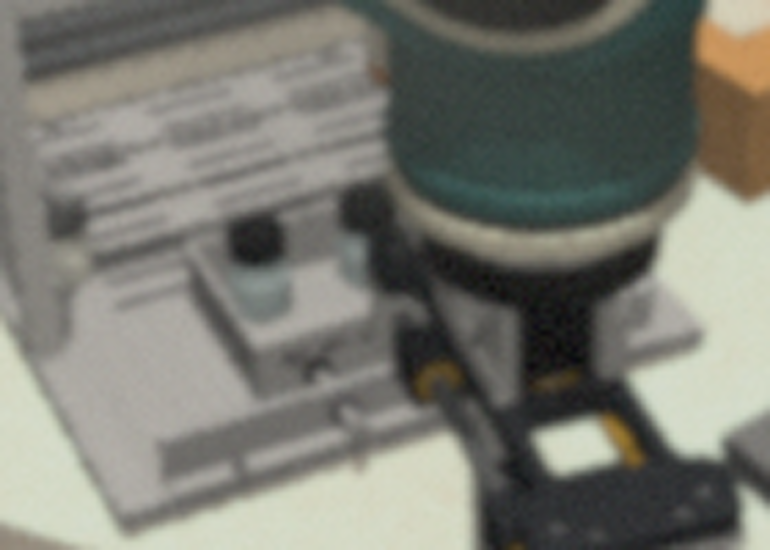

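View pics/scene11z.png

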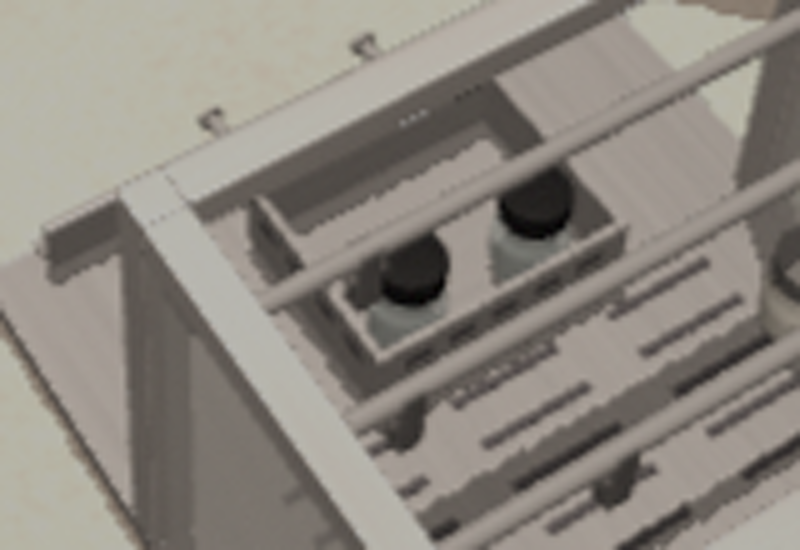

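View pics/restcmp.png

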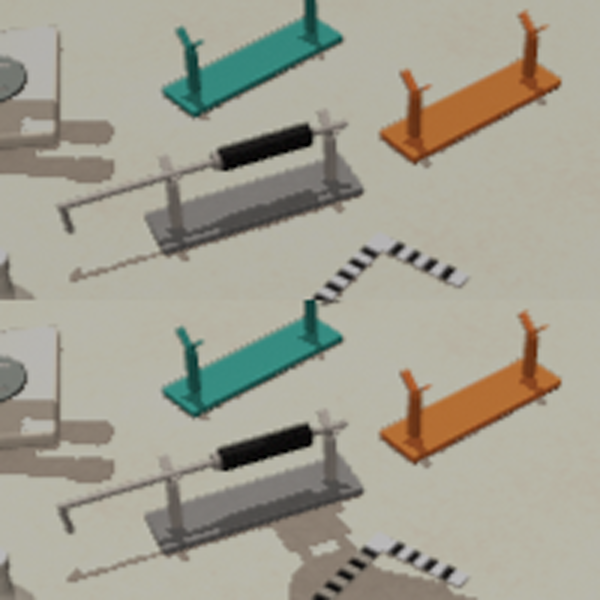

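View pics/w11.png

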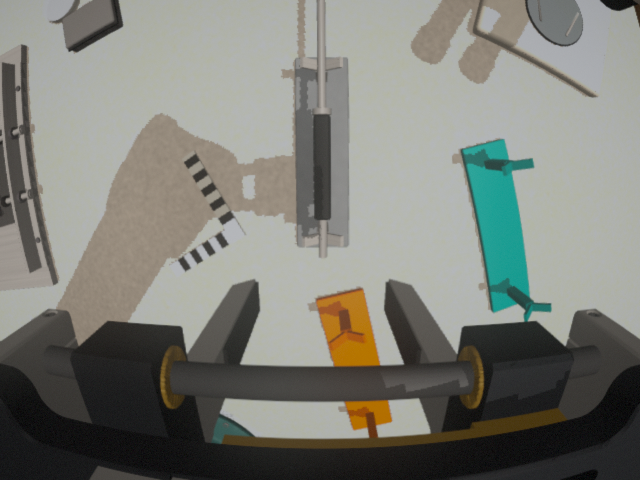

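The hook rod lies in the same pixels as at the start. There's time left, so I'll check how square the tray is from above.

Run:
```python
from plan import *
s=st()
rows(s["tcp_pos"],yaw(s),[((.515,-.02,.26),-.092)],.7,step=3.4,turn=.115)
```

```text
t 27.27 p [ 0.3652 -0.2963  0.2489] yaw -1.7774 F [ 0.67 -0.37  0.14] M [-0.    0.17 -0.04] w 0.0656 q [-0.31  0.14  1.01  1.95 -0.13  1.12 -1.02]
[[0.7, -2.01, -0.6, -0.07, np.float64(-0.1124)], [0.7, -1.93, -0.82, -0.08, np.float64(-0.1124)], [0.7, -1.82, -1.03, -0.07, np.float64(-0.1124)], [0.7, -1.7, -1.23, -0.08, np.float64(-0.1124)], [0.7, -1.54, -1.41, -0.07, np.float64(-0.1124)]]
[[0.7, -1.38, -1.58, -0.07, np.float64(-0.1124)], [0.7, -1.2, -1.72, -0.08, np.float64(-0.1124)], [0.7, -0.99, -1.85, -0.07, np.float64(-0.1124)], [0.7, -0.78, -1.94, -0.08, np.float64(-0.1124)], [0.7, -0.56, -2.02, -0.07, np.float64(-0.1124)]]
[[0.7, -0.32, -2.07, -0.07, np.float64(-0.1124)], [0.7, -0.1, -2.1, -0.08, np.float64(-0.1124)], [0.7, 0.15, -2.09, -0.07, np.float64(-0.1124)], [0.7, 0.37, -2.06, -0.08, np.float64(-0.1124)], [0.7, 0.61, -2.0, -0.07, np.float64(-0.1124)]]
end [ 0.51502542 -0.02003892  0.25999699] -0.09144332534036459 15
```

>>> step_arm([
  [0.7, -2, -0.6, -0.2, -0.11],
  [0.7, -1.9, -0.8, -0.1, -0.11],
  [0.7, -1.8, -1, -0.1, -0.11],
  [0.7, -1.7, -1.2, 0, -0.11],
  [0.7, -1.5, -1.4, 0, -0.11],
])

```text
clock: 27.68
tcp_pos: [0.4148, -0.2049, 0.2526]
tcp_rot: [0.001, 0.819, -0.574, -0.001]
ft_force: [0.1, 0.2, -0.5]
grip_width: 0.066
```

>>> step_arm([
  [0.7, -1.4, -1.6, 0, -0.11],
  [0.7, -1.2, -1.7, 0, -0.11],
  [0.7, -1, -1.8, 0, -0.11],
  [0.7, -0.8, -1.9, 0, -0.11],
  [0.7, -0.6, -2, 0, -0.11],
])

```text
clock: 28.1
tcp_pos: [0.4649, -0.1136, 0.2523]
tcp_rot: [0.001, 0.944, -0.33, -0.001]
ft_force: [0.6, -0.0, 0.1]
grip_width: 0.0655
```

>>> step_arm([
  [0.7, -0.3, -2, 0, -0.11],
  [0.7, -0.1, -2, 0, -0.11],
  [0.7, 0.1, -2, 0, -0.11],
  [0.7, 0.3, -2, 0, -0.11],
  [0.7, 0, 0, 0, 0],
])

```text
clock: 28.52
tcp_pos: [0.5053, -0.0409, 0.2517]
tcp_rot: [0.001, 0.994, -0.113, -0.001]
ft_force: [0.7, 1.1, 0.1]
grip_width: 0.066
```

>>> step_arm([
  [0.7, 0, 0, 0, 0],
  [0.7, 0, 0, 0, 0],
])

```text
clock: 28.68
tcp_pos: [0.5038, -0.0451, 0.2525]
tcp_rot: [0.001, 0.993, -0.12, -0.001]
ft_force: [0.6, -0.3, 0.5]
grip_width: 0.0658
```

Run:
```python
from plan import *
s=sb()
np.save("w12v.npy",manip.get_calibration("wrist")["view"]);cv2.imwrite("pics/w12.png",manip.snapshot("wrist"))
```

```text
t 28.68 p [ 0.5038 -0.0451  0.2525] yaw -0.2405 F [ 0.59 -0.25  0.5 ] M [-0.1   0.06 -0.02] w 0.0658 q [-0.54  0.18  0.64  1.86 -0.12  1.14 -0.09]
hand bay [-355.6   20.8] F bay x -0.20 y -0.61 hookyaw -0.1465
```

View pics/w12.png

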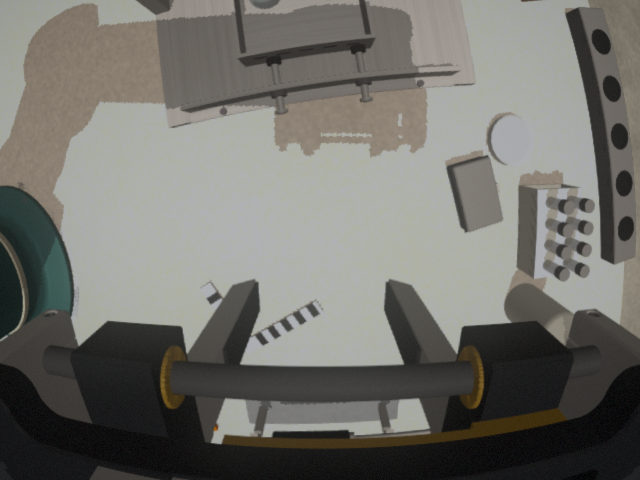

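Run:
```python
from plan import *
im=cv2.imread("pics/w12.png"); cv2.imwrite("pics/w12z.png",cv2.resize(im[0:125,160:485],None,fx=2.4,fy=2.4*1.9,interpolation=cv2.INTER_CUBIC))
```

```text
(no output)
```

View pics/w12z.png

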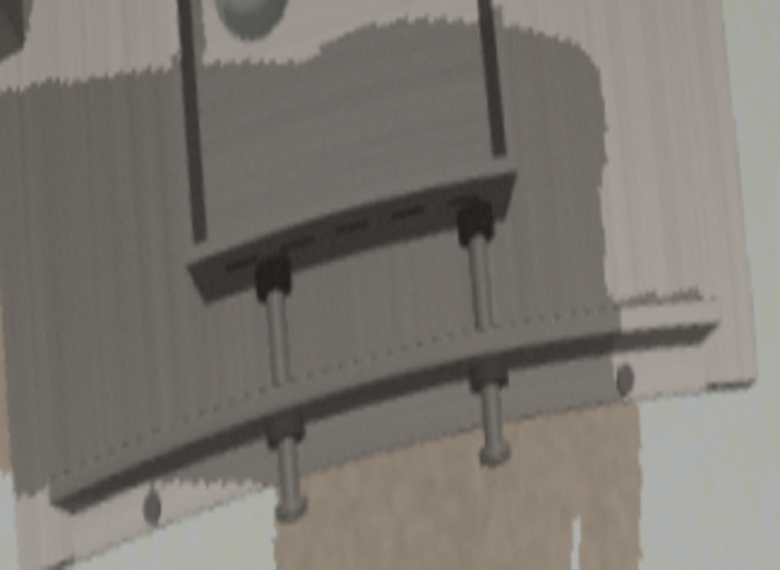

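Run:
```python
from plan import *
v=np.load("w12v.npy"); p=lambda u,w:(160+u/2.4-.3,w/4.56-.4)
def pr(n,A,B,z):
    a,b=rayw(v,p(*A),z),rayw(v,p(*B),z);d=b-a;print(n,inb(a),inb(b),np.linalg.norm(d).round(4),"yaw",(np.arctan2(d[1],d[0])+np.pi/2).round(4))
pr("tray bottom",(207,303),(507,221),.02)
pr("tray top",(190,267),(517,174),.062)
pr("heads",(292,520),(495,463),.030)
pr("bar outer top",(60,512),(715,332),.048)
pr("bar inner top",(52,488),(718,308),.052)
```

```text
tray bottom [-171.2   78.8] [-172.1  -61. ] 0.1398 yaw 1.4712
tray top [-172.5   77.8] [-172.6  -59.8] 0.1376 yaw 1.477
heads [-234.2   46.8] [-233.8  -44.6] 0.0914 yaw 1.4822
bar outer top [-213.1  147.4] [-212.7 -146.3] 0.2937 yaw 1.4792
bar inner top [-207.2  148.9] [-207.7 -147.1] 0.296 yaw 1.4766
```

The tray is square to the bar within about 0.01 rad and bears on both buffers. The arm is clear, so I'm handing in.

Run:
```python
from bench import manip
print(manip.sign_off(), manip.get_state()["clock"])
```

```text
the job is handed in; nothing more can be done
the job is handed in; nothing more can be done
```

I drew the tray up square against both buffer screws with the hook rod, put the rod back on its grey rest, and handed the job in at about 29 s of the 64 s. The sign-off reports no verdict, so everything below comes from my own checks.

**What I did**
- I gripped the rod and hooked it behind the tray's near wall. The tray slid at about 2.5 N. I crept it onto the buffers and held a steady pull of about 10 N for roughly 1 s.
- I unhooked by easing the leg about 13 mm off the wall and lifting it straight out. I then laid the rod in its saddles and backed the arm clear.

**Last checks**
- **Tray:** it looks in touch with both buffers, with its near wall about 35 mm from the bar's face. It is square within about 0.01 rad and its middle is about 9 mm off the bar's (limit 30 mm).
- **Jars:** both are standing in the tray.
- **Hook rod:** it shows at the same pixels as in the first picture, leg down. The arm touches nothing.

**Disagreements**
- **Final pull:** the force reading gave 9.4 to 9.9 N against the 10.5 N I aimed for, so about 7.4 N on top of sliding. The readings scatter by about 1 N.
- **Grip range:** the task asks for 80 N or more but the gripper is listed at 3 to 60 N. A call with 80 N was accepted; I did not see what grip it gave, but the rod did not visibly slip.
- **Tray position:** the first estimates from the fixed cameras differed by up to 15 mm, so I used the wrist camera's measurement for hooking.

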